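Refit the cart wheel and its R-clip

TASK

Slide the wheel fully home on the stub axle in the vise, then take the big steel R-clip from the wooden rack and push its straight leg down through the axle's cross hole until the bow springs over the axle and the clip sits fully home. Feel for the hole and push gently, never hard against solid metal; leave everything else on the bench alone.

Things in the scene. Friction and masses are not known exactly. Their poses are not given: they have to be found in the camera images.
- vise: Blue bench vise bolted to the bench, 80 mm jaws. Origin: centre of its underside; z up. Jaws close along its x; its tommy bar reaches 160 mm to -x, anvil 110 mm to +x. Clamped in it along +y, axis level at x 0, z 100 mm: a stub axle, square 25 mm bar, then a round 20 mm spindle that carries the wheel and has the cross hole near its free (+y) end. Jaw tops at z 118 mm.
- hole_middle (a point): Point fixed to the vise on the spindle's axis, axes as the vise's. The real cross hole (vertical, straight through, 6.2 mm wide) lies within 14 mm of it along +y or -y: how far the axle sticks out differs each time and is not measured, so find the hole by eye or feel. The spindle ends 14 mm beyond the hole. Its clamping does not slip under 100 N.
- wheel (a joint): How far the wheel stands out (+y, m) from its shoulder on the spindle; 0 = fully home, starts 0.018 to 0.032, its hub then hides the hole. Drags 2.5 N. Black tyre 80 mm dia, 30 mm wide, red disc, on a grey hub of 36 mm dia. At home the tyre's outer side is 19 mm, the hub's outer end (a washer) 9 mm from the hole's middle, towards the vise.
- clip: The bright steel R-clip, 5 mm wire, 108 mm long, 50 g. Origin: on its straight leg, where the spindle's axis passes once it is home; z along the leg towards the eye, x to the bow side, y across its flat. The leg runs from 66 mm above to 30 mm below the origin; the bow hugs a 20 mm pin round the origin; its widest x is 20 mm. It starts upright, leaning up to 5 deg, in a slot of the rack.
- clip_eye (a point): Centre of the clip's coiled eye: 24 mm across, 10 mm thick along the clip's y, 9.5 mm to +x and 66 mm up from the clip's origin. Taken here from above across its 10 mm thickness, the bow stays free. On the home clip it stands 66 mm above the spindle's axis, higher than the wheel.
- clip_tip (a point): Rounded tip of the clip's straight leg, 30 mm below the clip's origin along the leg.
- clip_bow (a joint): Spread of the clip's springy bow (rad); 0 = relaxed. Going down, the bow meets the spindle about 20 mm before home; its spread peaks (0.04 to 0.06) 14 to 10 mm before home as its waist passes the spindle's side, at a downward push of about 10 N (up to 14), then it springs in under the spindle and draws the clip home. Beyond home its shoulder is a hard stop on the spindle.
- rack: Wooden block 60 x 130 x 40 mm fixed to the bench, origin centre of its underside. Three slots 24 mm long along its x, 6.5 mm wide, 25 mm deep, at y -42, 0, 42 mm: the R-clip, a small clip and a hex key stand in them in any order.
- small_clip: Small brass-coloured R-clip for another pin, 76 mm long, 3.5 mm wire, in the rack. Leave alone.
- hex_key: Dark hex key standing in the rack, 75 mm tall. Leave alone.
- screwdriver: Orange-handled screwdriver lying on the bench. Leave alone.
- wrench: Steel wrench lying on the bench. Leave alone.
- grease: Grease jar with a red cap, 60 mm dia, 55 mm tall. Leave alone.
- spare_washer: Steel washer, 36 mm dia, lying on the bench. Leave alone.
- hammer: Hammer with a wooden handle lying on the bench. Leave alone.
Things that resemble listed ones, but are neither listed nor needed, are in the scene too. What is shaped like the clip but green is not meant.

How it is judged:
On the way, in this order (a step that is already met when the one before it is completed fails the run):
1. the wheel is fully home against its shoulder (within 2 mm) (value of joint wheel below 0.002 m), for 0.2 s.
2. with the wheel home, the clip's leg is through the hole (tip at least 4 mm below the axle's underside) (z of clip_tip in the frame of hole_middle below -0.014 m and x of clip_tip in the frame of hole_middle between -0.005 and 0.005 m and y of clip_tip in the frame of hole_middle between -0.018 and 0.018 m and value of joint wheel below 0.007 m), for 0.1 s.
At the end, for the whole second after the job is handed in: The clip sits home on the axle: origin within 4 mm of the axle axis in height, 3 mm sideways, 17 mm of hole_middle along it; leg upright within 8 deg, clip across the axle within 14 deg, bow closed again (under 0.015 rad), at rest; the wheel still within 7 mm of home (x of clip in the frame of hole_middle between -0.003 and 0.003 m and z of clip in the frame of hole_middle between -0.004 and 0.004 m and y of clip in the frame of hole_middle between -0.017 and 0.017 m and angle between the z axis of clip and the z axis of vise, either way round below 0.14 rad and angle between the y axis of clip and the y axis of vise, either way round below 0.25 rad and value of joint clip_bow below 0.015 rad and value of joint wheel below 0.007 m and linear speed of clip below 0.01 m/s); the robot touches nothing.
It fails at once if the clip is pressed on the axle, wheel or vise with more than 30 N (contact force between clip and vise above 30 N).
It fails at once if the fingers press on the wheel, axle or vise with more than 40 N (contact force between the fingers and vise above 40 N).
It fails at once if a bystander (small clip, hex key, screwdriver, wrench, grease jar, washer or hammer) is moved more than 30 mm (distance of any of small_clip, hex_key, screwdriver, wrench, grease, spare_washer, hammer from where it was at the start of the episode above 0.03 m).
It also fails if it takes over 58 s, if anything falls off the work surface, if the arm or the gripper's body presses on something with over 40 N, if the wrist force passes 120 N, or if a joint passes its speed limit or range.

ROBOT

A 6-joint arm with a two-finger parallel gripper is mounted at the origin on the work surface. World frame = base frame: x ahead of the robot, y to its left, z up, the work surface at z = 0. Lengths are in m, angles in rad, forces in N, time in s.
With the tool pointing down it reaches from about 0.35 to 0.925 m from the base axis. Payload 6.4 kg.
Tool frame: the origin (TCP) lies at the very end of the fingers, on their centre line; the grasp point (between the pads) lies behind it (env.grasp_offset is the z of the grasp point in the tool frame, in m); z points along the fingers, y is the line along which they close (so a half turn about z gives the same grasp; the last joint's range is limited). The gripper opens to 85 mm and grips with 20 to 120 N. Pads are 22 mm wide; open, the fingers measure 114 mm over their backs; the gripper's body (76 mm by 85 mm) begins 54 mm behind the grasp point. The pads swing forward as they close: fully open they stand 13 mm farther back than shut.
Start: joints at [-1.297, 0.245, 1.558, -0, 1.339, -0.174], TCP at [0.281, -0.586, 0.206] pointing down, gripper open.
Joint ranges: [-3.13, 3.13], [-1.02, 2.26], [0.13, 2.54], [-0.95, 4.09], [0.21, 2.88], [-2.74, 2.74]. Speed limits (rad/s): [2.57, 2.57, 3.14, 3.14, 3.14, 3.14].

INTERFACE

Orientations are given as a rotation vector (axis times angle).
In Python, from workcell import read_state, cams, ticket, env gives the robot as it stands.
- The arm moves only by the shell command python3 -m inch 'ROWS' [FORCE]. ROWS is JSON, one flat list of numbers, 7 for each row, row after row: the opening in per cent of the stroke, from 0 (shut) to 100 (fully open), then the shift along the tool's x, y, z in mm, then the turn, a rotation vector about the tool's x, y, z in degrees. A call has exactly 10 rows; each row shifts and turns the commanded pose from where the row before left it, along the tool's axes as they then stand; what a row does not reach is not made up. A row lasts 1/12 s, in which the tool goes at most 41.7 mm and 7.16 degrees, less where a joint would pass 70% of its speed; a pose out of reach is approached as far as the arm can. A call is refused whole if a number of a shift passes 41.7 or a number of a turn 7.16, either way. A call with a gripper value outside its range is refused whole. The fingers move at their own pace and stop on an object; FORCE is the grip in N (left out, the last holds). Time passes only in rows, so rows that do not move let the fingers close, or fill a call up. It gives the time, the measured TCP pose, the force, the opening and the grip force at its end, in the units of the state.
- read_state(): the state, without advancing time (a new reading comes with each control period).
- cams.get_image(name): name is "side" or "top" or "wrist"; returns the picture (420x560x3 uint8, blue, green, red); there is no depth.
- cams.calibration(name): a dict with "fx", "fy", "cx", "cy" (pixels), "position" and "attitude" of the camera in the world. Camera axes: x right, y up, looking along -z (the intrinsics and any distortion apply to the point x, -y, -z); pixel columns grow to the right and rows downward; lengths in m; the calibration is good to about 2 mm. The wrist camera is an equidistant fisheye: a pixel r from the principal point sees the ray r / f radians off the axis. A picture is of the moment at which its call begins: read the wrist's pose just before it. calibration takes no time and is no camera call; for the wrist camera it gives the pose at the moment of the call.
- ticket.job_done(): hands the job in; it is judged then, once.
The state is a dict: "clock": time; "qpos": joint angles; "joint_vel": joint speeds; "joint_efforts": joint torques, N m; "tool_pos": TCP position; "orientation": TCP orientation; "wrist_force": force on the tool from outside, world axes, zero at the start; "moment": the same for the moment, N m; "finger_gap": finger opening in m; "grasp_force": force on a finger pad.
Only numpy, scipy, OpenCV 4.12 (cv2) and the standard library are available. Lean on these libraries where they do the work, as an engineer would, in place of code of your own. Each camera call takes 0.05 s, during which the arm holds its last target. There are 200 camera calls.

## Working session

There is one attempt and no reset: what is moved stays moved. The work goes in short steps, Python scripts to look and compute and a shell command to move; the robot and the scene stay as the last step left them, time stands still between calls to the robot, and variables do not carry over. Pictures are saved under pics/ and viewed, at most 10 in all, crops included, and the job is handed in when it is done.

```bash
ls; mkdir -p pics; python3 - <<'E'
from workcell import read_state, cams, ticket, env
import cv2,numpy as np
print(read_state()); print(env.grasp_offset)
a=cams.get_image("top"); b=cams.get_image("side")
for n in("top","side","wrist"): print(n,cams.calibration(n))
cv2.imwrite("pics/top.png",a); cv2.imwrite("pics/side.png",b)
E
```

```text
pics
{'clock': 0.0, 'qpos': array([-1.29711416e+00,  2.45797261e-01,  1.55905065e+00,  1.66211412e-05,
        1.33868357e+00, -1.74121723e-01]), 'joint_vel': array([-0.0011901 ,  0.00124015, -0.00154006,  0.00100725,  0.00027435,
       -0.00124511]), 'joint_efforts': array([ 9.70022047e-04, -4.29512787e+01, -3.26126254e+01, -7.79777838e-05,
        5.31687125e-03, -1.50868919e-05]), 'tool_pos': array([ 0.28126932, -0.58530978,  0.20517143]), 'orientation': array([-3.06128626e+00, -6.97110185e-01,  1.26094112e-04]), 'wrist_force': array([-0.85047198, -0.5318843 , -0.09291552]), 'moment': array([ 0.02557842,  0.01779676, -0.05022079]), 'grasp_force': 0.0, 'finger_gap': 0.08559673818935927}
-0.0187
top {'fx': 459.8891784268886, 'fy': 459.8891784268886, 'cx': 283.960680861538, 'cy': 209.92339280672473, 'position': array([0.28778965, 0.01898204, 1.46852212]), 'attitude': array([ 0.1571938 , -0.14283009, -1.54812254])}
side {'fx': 393.1603068939022, 'fy': 393.1603068939022, 'cx': 276.1078126519265, 'cy': 214.86282257574715, 'position': array([0.2507176 , 0.6577962 , 0.68336929]), 'attitude': array([ 0.26417017, -1.18197569, -2.42811816])}
wrist {'fx': 325.19226210127806, 'fy': 325.19226210127806, 'cx': 280.38501876581705, 'cy': 209.45192833167778, 'position': array([ 0.34455648, -0.55453629,  0.37314273]), 'attitude': array([-0.25082239,  0.16203921, -1.11482544])}
```

View pics/top.png

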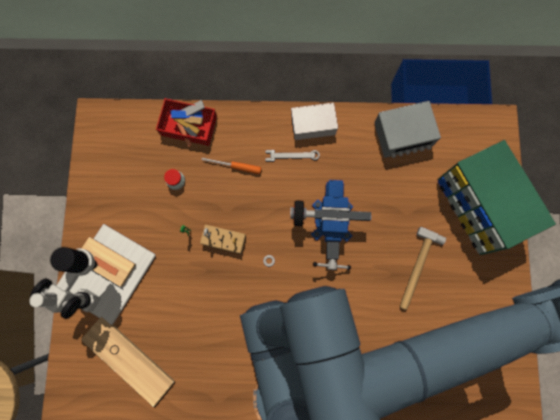

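View pics/side.png

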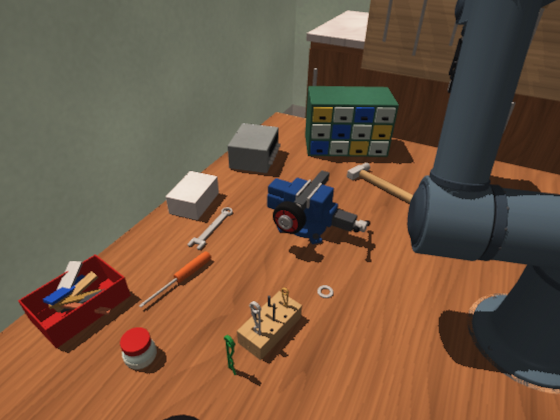

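The top view shows the vise at (333,210), with the wheel at (298,213) on its +y (image left) side. The rack is at (223,240). The side view shows the rack at (270,322), with the big steel clip at its near-left end (256,315) and the brass clip at (286,297).

```bash
cat > h.py <<'E'
import numpy as np,cv2
from scipy.spatial.transform import Rotation as R
from workcell import read_state, cams, ticket, env
def ray(cal,u,v,fish=False):
    a=(u-cal["cx"])/cal["fx"]; b=(v-cal["cy"])/cal["fy"]
    if fish:
        r=np.hypot(a,b); s=np.sin(r)/r if r>1e-9 else 1; d=np.array([a*s,-b*s,-np.cos(r)])
    else: d=np.array([a,-b,-1.])
    return np.array(cal["position"]),R.from_rotvec(cal["attitude"]).apply(d/np.linalg.norm(d))
def onz(cal,u,v,z,fish=False):
    p,d=ray(cal,u,v,fish); return p+d*(z-p[2])/d[2]
def tri(rs):
    A=np.zeros((3,3));b=np.zeros(3)
    for p,d in rs: M=np.eye(3)-np.outer(d,d);A+=M;b+=M@p
    x=np.linalg.solve(A,b); return x,[np.linalg.norm((np.eye(3)-np.outer(d,d))@(x-p)) for p,d in rs]
def proj(cal,X,fish=False):
    c=R.from_rotvec(cal["attitude"]).inv().apply(np.array(X)-cal["position"]); x,y,z=c[0],-c[1],-c[2]
    if fish:
        r=np.hypot(x,y);t=np.arctan2(r,z);k=t/r
    else:k=1/z
    return np.array([cal["cx"]+cal["fx"]*x*k,cal["cy"]+cal["fy"]*y*k])
def need(target,z=None):
    "shift in tool axes (mm) from TCP to world target, and tool axes"
    s=read_state(); T=R.from_rotvec(s["orientation"])
    return T.inv().apply(np.array(target)-s["tool_pos"])*1000
E
python3 - <<'E'
from h import *
np.set_printoptions(precision=4,suppress=True)
t=cams.calibration("top");s=cams.calibration("side")
for n,u,v,z in[("wheel",298,213,.1),("vise",334,213,.118),("sq end",370,216,.1),("rack",223,240,.04),("rackTL",204,227,.04),("rackBR",243,253,.04),("rackTR",245,232,.04),("rackBL",202,249,.04),("washer",269,261,0),("grease",174,178,.055)]: print(n,onz(t,u,v,z))
for n,u,v,z in[("clip eye side",256,306,.11),("wheel",290,220,.1)]: print(n,onz(s,u,v,z))
print(R.from_rotvec(read_state()["orientation"]).as_matrix())
a=cv2.imread("pics/top.png");b=cv2.imread("pics/side.png")
c=np.hstack([cv2.resize(a[180:280,190:290],(400,400),interpolation=2),cv2.resize(b[280:380,220:320],(400,400),interpolation=2)])
cv2.imwrite("pics/rack.png",c)
E
```

```text
wheel [ 0.5442 -0.0087  0.1   ]
vise [ 0.5427 -0.1157  0.118 ]
sq end [ 0.5387 -0.2261  0.1   ]
rack [0.4656 0.2236 0.04  ]
rackTL [0.5057 0.2852 0.04  ]
rackBR [0.4261 0.1595 0.04  ]
rackTR [0.4921 0.1556 0.04  ]
rackBL [0.4363 0.2879 0.04  ]
washer [0.4059 0.0797 0.    ]
grease [0.6592 0.386  0.055 ]
clip eye side [0.4834 0.2618 0.11  ]
wheel [ 0.5399 -0.003   0.1   ]
[[ 0.9014  0.433  -0.0004]
 [ 0.433  -0.9014  0.0017]
 [ 0.0003 -0.0017 -1.    ]]
```

View pics/rack.png

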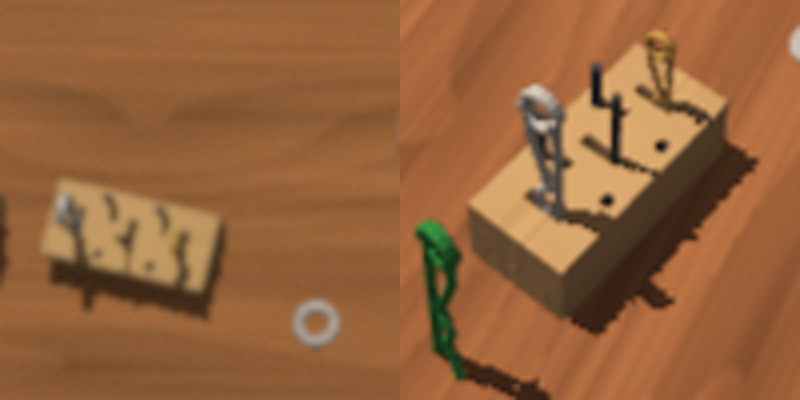

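The crop shows the steel clip in the +y end slot of the rack, the hex key in the middle slot and the brass clip in the -y slot. The rack is yawed a few degrees. Next I move over to the wheel.

```bash
python3 -m inch '[0,0,0,-10,0,0,6.8, 0,0,0,-10,0,0,6.8, 0,0,0,-10,0,0,6.8, 0,0,0,-10,0,0,6.8, 0,14,-38,0,0,0,0, 0,14,-38,0,0,0,0, 0,14,-38,0,0,0,0, 0,14,-38,0,0,0,0, 0,14,-38,0,0,0,0, 0,14,-38,0,0,0,0]'; python3 -m inch '[0,14,-38,0,0,0,0, 0,14,-38,0,0,0,0, 0,14,-38,0,0,0,0, 0,14,-38,0,0,0,0, 0,14,-38,0,0,0,0, 0,14,-38,0,0,0,0, 0,14,-38,0,0,0,0, 0,14,-38,0,0,0,0, 0,14,-38,0,0,0,0, 0,14,-38,0,0,0,0]'; python3 -m inch '[0,10,-30,0,0,0,0, 0,10,-20,0,0,0,0, 0,0,0,0,0,0,0, 0,0,0,0,0,0,0, 0,0,0,0,0,0,0, 0,0,0,0,0,0,0, 0,0,0,0,0,0,0, 0,0,0,0,0,0,0, 0,0,0,0,0,0,0, 0,0,0,0,0,0,0]'
python3 - <<'E'
from h import *
print(cams.calibration("wrist"))
c=cams.get_image("wrist"); cv2.imwrite("pics/w1.png",c)
print(read_state()["tool_pos"],R.from_rotvec(read_state()["orientation"]).as_matrix())
E
```

```text
clock: 0.93
tool_pos: [0.3717, -0.3582, 0.2458]
orientation: [-3.141, 0.043, 0.001]
wrist_force: [0.5, -0.6, 0.8]
finger_gap: 0.0
grasp_force: 0.0
clock: 1.77
tool_pos: [0.5218, 0.018, 0.246]
orientation: [3.141, -0.042, -0.0]
wrist_force: [1.0, 0.2, 0.3]
finger_gap: 0.0002
grasp_force: 0.0
clock: 2.6
tool_pos: [0.543, 0.0648, 0.2464]
orientation: [-3.141, 0.044, -0.0]
wrist_force: [-0.8, 0.0, -0.1]
finger_gap: -0.0001
grasp_force: 0.0
{'fx': 325.19226210127806, 'fy': 325.19226210127806, 'cx': 280.38501876581705, 'cy': 209.45192833167778, 'position': array([0.61315714, 0.06327634, 0.4142385 ]), 'attitude': array([-0.21971246,  0.22789857, -1.58670959])}
[0.54305124 0.06497081 0.24636896] [[ 9.99622213e-01 -2.74847907e-02  1.35254442e-04]
 [-2.74847915e-02 -9.99622222e-01  3.92697668e-06]
 [ 1.35095414e-04 -7.64293327e-06 -9.99999991e-01]]
```

View pics/w1.png

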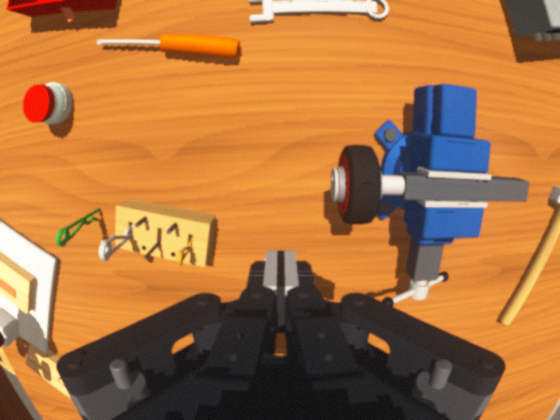

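The wrist view shows the axle bar centre line from (405,188) to (528,190), the tyre's outer edge near (345,185) and the hub end at (335,183). The spindle end is hidden inside the hub. The steel clip stands in the rack, with its eye toward (107,248).

```bash
python3 - <<'E'
from h import *
np.set_printoptions(precision=4,suppress=True)
w=dict(fx=325.192,fy=325.192,cx=280.385,cy=209.452,position=np.array([0.61315714, 0.06327634, 0.4142385 ]),attitude=np.array([-0.21971246,  0.22789857, -1.58670959]))
for n,u,v,z in[("bar1",405,188,.1125),("bar2",527,190,.1125),("tyre out top-edge",351,183,.14),("tyre in",379,184,.14),("tyre low",356,222,.1),("tyre up",357,147,.1),("hub end",336,184,.1),("rackTL",118,204,.04),("TR",215,216,.04),("BR",208,266,.04),("BL",114,250,.04),("eye",107,248,.11),("foot",132,230,.04)]: print(n,onz(w,u,v,z,1))
t=cams.calibration("top")
a=cv2.imread("pics/w1.png")
cv2.imwrite("pics/w1c.png",np.hstack([cv2.resize(a[185:285,60:220],(480,300),interpolation=2),cv2.resize(a[135:235,320:420],(300,300),interpolation=2)]))
E
```

```text
bar1 [ 0.544  -0.0588  0.1125]
bar2 [ 0.541  -0.226   0.1125]
tyre out top-edge [0.5555 0.0035 0.14  ]
tyre in [ 0.5542 -0.0223  0.14  ]
tyre low [ 0.5057 -0.0118  0.1   ]
tyre up [ 0.5832 -0.0107  0.1   ]
hub end [0.5463 0.0101 0.1   ]
rackTL [0.5172 0.2782 0.04  ]
TR [0.4978 0.147  0.04  ]
BR [0.43  0.163 0.04 ]
BL [0.452  0.2979 0.04  ]
eye [0.4844 0.2631 0.11  ]
foot [0.4811 0.2632 0.04  ]
```

View pics/w1c.png

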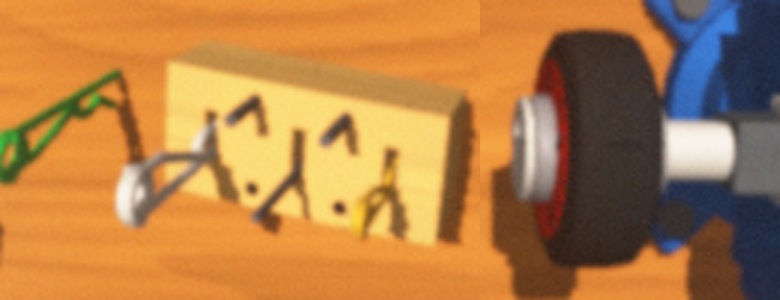

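```bash
python3 -m inch '[0,0,2,24,0,0,0, 0,0,3,24,0,0,0, 0,0,3,24,0,0,0, 0,0,3,25,0,0,0, 0,0,3,25,0,0,0, 0,0,6,0,0,0,0, 0,0,6,0,0,0,0, 0,0,5,0,0,0,0, 0,0,2,0,0,0,0, 0,0,0,0,0,0,0]'; python3 -m inch '[0,0,2,0,0,0,0, 0,0,2,0,0,0,0, 0,0,2,0,0,0,0, 0,0,2,0,0,0,0, 0,0,2,0,0,0,0, 0,0,2,0,0,0,0, 0,0,2,0,0,0,0, 0,0,2,0,0,0,0, 0,0,2,0,0,0,0, 0,0,0,0,0,0,0]'
```

```text
clock: 3.48
tool_pos: [0.5436, 0.0315, 0.1264]
orientation: [3.141, -0.044, 0.006]
wrist_force: [-0.1, 0.1, 0.5]
finger_gap: 0.0001
grasp_force: 0.0
clock: 4.32
tool_pos: [0.5417, 0.0139, 0.1243]
orientation: [3.141, -0.043, -0.0]
wrist_force: [0.6, 0.4, -0.6]
finger_gap: -0.0001
grasp_force: 0.0
```

```bash
python3 -m inch '[0,0,1,0,0,0,0, 0,0,1,0,0,0,0, 0,0,1,0,0,0,0, 0,0,1,0,0,0,0, 0,0,1,0,0,0,0, 0,0,1,0,0,0,0, 0,0,1,0,0,0,0, 0,0,1,0,0,0,0, 0,0,1,0,0,0,0, 0,0,1,0,0,0,0]'; python3 -m inch '[0,0,1,0,0,0,0, 0,0,1,0,0,0,0, 0,0,1,0,0,0,0, 0,0,1,0,0,0,0, 0,0,1,0,0,0,0, 0,0,1,0,0,0,0, 0,0,1,0,0,0,0, 0,0,0,0,0,0,0, 0,0,0,0,0,0,0, 0,0,0,0,0,0,0]'
```

```text
clock: 5.15
tool_pos: [0.5414, 0.0042, 0.1243]
orientation: [-3.141, 0.042, 0.0]
wrist_force: [-0.6, -1.0, 0.5]
finger_gap: -0.0
grasp_force: 0.0
clock: 5.98
tool_pos: [0.5412, -0.0027, 0.1243]
orientation: [-3.141, 0.042, 0.0]
wrist_force: [-0.6, -0.1, -0.4]
finger_gap: -0.0001
grasp_force: 0.0
```

```bash
python3 - <<'E'
from h import *
c=cams.get_image("wrist"); b=cams.get_image("side")
cv2.imwrite("pics/w2.png",np.hstack([cv2.resize(c[130:310,200:440],(480,360)),cv2.resize(b[160:260,230:330],(320,320))[:, :] if 0 else cv2.resize(b[150:250,240:328],(317,360))]))
E
```

```text
(no output)
```

View pics/w2.png

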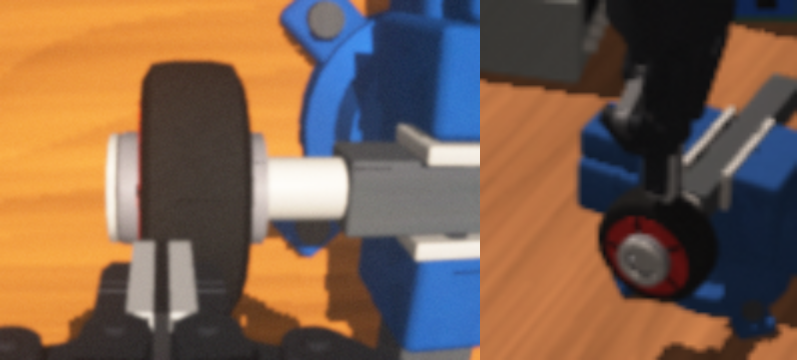

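```bash
python3 - <<'E'
from h import *
np.set_printoptions(precision=4,suppress=True)
w=cams.calibration("wrist"); s=cams.calibration("side")
P=read_state()["tool_pos"];print(P,w["position"])
f=lambda X:np.round((proj(w,X,1)-[200,130])*2)
print("tcp",f(P),"side",proj(s,P),(proj(s,P)-[240,150])*3.6)
for n,u,v,z in[("tyre up",195,62,.1),("tyre low",195,308,.1),("tyreoutL top",145,190,.14),("tyre in top",248,190,.14),("hub L",107,187,.1),("hub up",125,133,.1),("hub low",125,240,.1),("spind",310,156,.1),("spind",310,220,.1),("sq top",345,143,.1125),("sq bot",345,235,.1125),("sqR",475,190,.1125)]: print(n,onz(w,200+u/2,130+v/2,z,1))
print("side of axle pts",(proj(s,[.545,.0,.1])-[240,150])*3.6)
for n,u,v in (("hub",645,258),): print(onz(s,240+(u-480)/3.6,150+v/3.6,.1))
E
```

```text
[ 0.5412 -0.0027  0.1243] [ 0.6114 -0.0042  0.2921]
tcp [163. 232.] side [289.7971 211.8002] [179.2697 222.4808]
tyre up [ 0.585  -0.0134  0.1   ]
tyre low [ 0.5027 -0.0125  0.1   ]
tyreoutL top [0.5591 0.0013 0.14  ]
tyre in top [ 0.5583 -0.0242  0.14  ]
hub L [0.5466 0.0147 0.1   ]
hub up [0.5638 0.0083 0.1   ]
hub low [0.5284 0.0098 0.1   ]
spind [ 0.555  -0.0491  0.1   ]
spind [ 0.5334 -0.0501  0.1   ]
sq top [ 0.5624 -0.0567  0.1125]
sq bot [ 0.533  -0.0586  0.1125]
sqR [ 0.546  -0.1019  0.1125]
side of axle pts [170.9841 252.2907]
[0.5459 0.0072 0.1   ]
```

```bash
python3 - <<'E'
from h import *
w=cams.calibration("wrist"); s=cams.calibration("side")
print(tri([ray(w,200+162/2,130+242/2,1),ray(s,240+(660-480)/3.6,150+197/3.6)]))
for z in(.124,.13,.14,.15):print(z,(proj(w,[.5412,-.0027,z],1)-[200,130])*2,(proj(s,[.5412,-.0027,z])-[240,150])*3.6+[480,0])
b=cams.get_image("side");c=cams.get_image("wrist")
cv2.imwrite("pics/s3.png",np.hstack([cv2.resize(b[175:235,260:320],(400,400),interpolation=2),cv2.resize(c[200:280,240:320],(400,400),interpolation=2)]))
print(read_state())
E
```

```text
(array([ 0.54405492, -0.00371316,  0.14216576]), [np.float64(0.0020598428345173034), np.float64(0.002059842834517327)])
0.124 [163.08700068 231.29757666] [659.31711202 222.78508374]
0.13 [163.13229589 239.80860639] [659.65435265 215.40632316]
0.14 [163.21383111 255.23501245] [660.2225938  202.97331498]
0.15 [163.30384788 272.42834773] [660.79869045 190.36843011]
{'clock': 6.1833, 'qpos': array([-2.14457279e-01,  8.26972066e-02,  1.89994247e+00,  7.50840911e-06,
        1.15894640e+00,  1.38317721e+00]), 'joint_vel': array([-3.26972197e-04,  2.79948554e-05,  9.17617437e-04, -7.81509992e-04,
       -9.26611359e-05, -9.08577001e-05]), 'joint_efforts': array([-7.86158344e-03, -3.35096562e+01, -2.99981439e+01, -1.16847277e-04,
        2.92237592e-04,  6.66751203e-05]), 'tool_pos': array([ 0.54125399, -0.00264686,  0.1243105 ]), 'orientation': array([-3.14130431e+00,  4.21606623e-02, -1.22882504e-05]), 'wrist_force': array([-0.10798942,  0.33000663,  0.30797073]), 'moment': array([ 0.0007208 , -0.05136162,  0.00991848]), 'grasp_force': 0.0, 'finger_gap': -0.00022921821158045961}
```

View pics/s3.png

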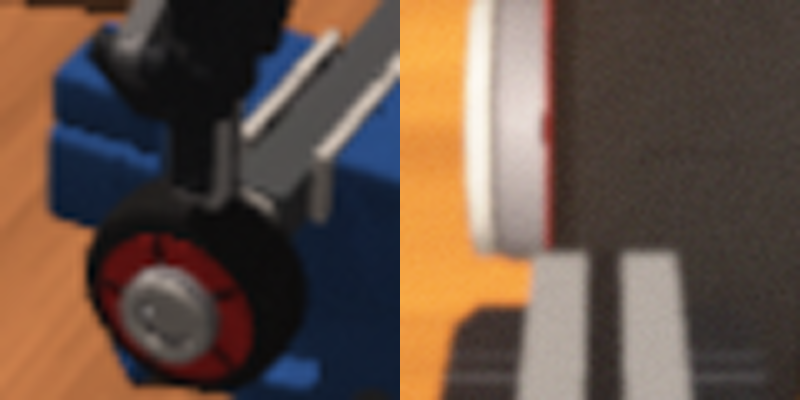

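The side crop shows the fingertip sunk into the tyre with no force, so the tyre offers no contact. I will back out and push on the hub's washer face, just above the spindle.

```bash
python3 -m inch '[0,0,-9,0,0,0,0, 0,0,-10,0,0,0,0, 0,1,-10,0,0,0,0, 0,2,-10,0,0,0,0, 0,1,0,4,0,0,0, 0,0,0,4,0,0,0, 0,0,0,3,0,0,0, 0,0,0,0,0,0,0, 0,0,4,0,0,0,0, 0,0,4,0,0,0,0]'; python3 -m inch '[0,0,1.5,0,0,0,0, 0,0,1.5,0,0,0,0, 0,0,1.5,0,0,0,0, 0,0,1.5,0,0,0,0, 0,0,1.5,0,0,0,0, 0,0,1.5,0,0,0,0, 0,0,1.5,0,0,0,0, 0,0,1.5,0,0,0,0, 0,0,1.5,0,0,0,0, 0,0,1.5,0,0,0,0]'
```

```text
clock: 7.02
tool_pos: [0.546, 0.0277, 0.1132]
orientation: [3.141, -0.042, -0.0]
wrist_force: [-0.4, -0.0, -0.0]
finger_gap: 0.0002
grasp_force: 0.0
clock: 7.85
tool_pos: [0.5457, 0.013, 0.1133]
orientation: [3.141, -0.042, 0.0]
wrist_force: [0.7, 0.2, -0.5]
finger_gap: -0.0002
grasp_force: 0.0
```

```bash
python3 -m inch '[0,0,1,0,0,0,0, 0,0,1,0,0,0,0, 0,0,1,0,0,0,0, 0,0,1,0,0,0,0, 0,0,1,0,0,0,0, 0,0,1,0,0,0,0, 0,0,1,0,0,0,0, 0,0,1,0,0,0,0, 0,0,1,0,0,0,0, 0,0,1,0,0,0,0]'; python3 - <<'E'
from h import *
b=cams.get_image("side");c=cams.get_image("wrist")
cv2.imwrite("pics/s4.png",np.hstack([cv2.resize(b[175:235,260:320],(300,300),interpolation=2),cv2.resize(c[160:260,220:380],(480,300),interpolation=2)]))
w=cams.calibration("wrist");print((proj(w,read_state()["tool_pos"],1)-[220,160])*3+[300,0])
print(read_state()["wrist_force"],w["position"],w["attitude"])
E
```

```text
clock: 8.68
tool_pos: [0.5454, 0.0032, 0.1133]
orientation: [-3.141, 0.042, 0.0]
wrist_force: [0.3, 2.4, 0.2]
finger_gap: -0.0003
grasp_force: 1.3
[484.45255762 257.4341183 ]
[ 1.06716796  1.20385356 -0.16743592] [0.61554199 0.00151584 0.28110864] [-0.22004096  0.22793111 -1.58607696]
```

View pics/s4.png

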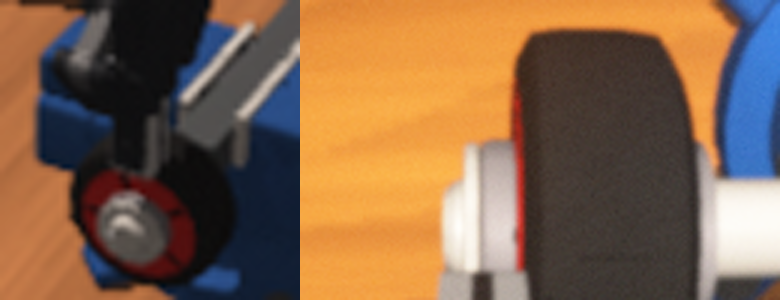

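The spindle end now shows past the washer, and 2.4 N matches the wheel's drag, so it is sliding. I keep pushing.

```bash
python3 -m inch '[0,0,1,0,0,0,0, 0,0,1,0,0,0,0, 0,0,1,0,0,0,0, 0,0,1,0,0,0,0, 0,0,1,0,0,0,0, 0,0,1,0,0,0,0, 0,0,1,0,0,0,0, 0,0,1,0,0,0,0, 0,0,1,0,0,0,0, 0,0,1,0,0,0,0]';  python3 -m inch '[0,0,0.7,0,0,0,0, 0,0,0.7,0,0,0,0, 0,0,0.7,0,0,0,0, 0,0,0.7,0,0,0,0, 0,0,0.7,0,0,0,0, 0,0,0.7,0,0,0,0, 0,0,0.7,0,0,0,0, 0,0,0.7,0,0,0,0, 0,0,0.7,0,0,0,0, 0,0,0.7,0,0,0,0]'; python3 -c "
from h import *
print(read_state()['wrist_force'])"
```

```text
clock: 9.62
tool_pos: [0.5451, -0.0069, 0.1133]
orientation: [-3.141, 0.042, 0.0]
wrist_force: [0.7, 3.3, 0.7]
finger_gap: -0.0002
grasp_force: 1.3
clock: 10.45
tool_pos: [0.5449, -0.0139, 0.1133]
orientation: [-3.141, 0.042, 0.0]
wrist_force: [-0.8, 2.6, -0.0]
finger_gap: -0.0004
grasp_force: 1.3
[-0.847405    2.61744316 -0.00415376]
```

```bash
python3 -m inch '[0,0,0.6,0,0,0,0, 0,0,0.6,0,0,0,0, 0,0,0.6,0,0,0,0, 0,0,0.6,0,0,0,0, 0,0,0.6,0,0,0,0, 0,0,0.6,0,0,0,0, 0,0,0.6,0,0,0,0, 0,0,0,0,0,0,0, 0,0,0,0,0,0,0, 0,0,0,0,0,0,0]'
```

```text
clock: 11.28
tool_pos: [0.5448, -0.0162, 0.1132]
orientation: [-3.138, 0.042, -0.0]
wrist_force: [0.1, 9.1, 0.5]
finger_gap: -0.0
grasp_force: 4.6
```

```bash
python3 -m inch '[0,0,-10,0,0,0,0, 0,0,-15,0,0,0,0, 0,0,-10,-20,0,0,0, 0,-10,0,-20,0,0,0, 30,-15,0,-20,0,0,0, 30,-15,0,-20,0,0,0, 30,-15,0,0,0,0,0, 30,-5,0,0,0,0,0, 30,0,0,0,0,0,0, 30,0,0,0,0,0,0]'; python3 - <<'E'
from h import *
np.set_printoptions(precision=4,suppress=True)
w=cams.calibration("wrist");c=cams.get_image("wrist");cv2.imwrite("pics/w5.png",c)
import pickle;pickle.dump(w,open("w5.pkl","wb"))
print(read_state()["tool_pos"],w["position"])
p=proj(w,[.545,0,.11],1);print(p, [proj(w,[.545,y,.11],1) for y in(-.05,.03)])
u,v=int(p[0]),int(p[1]); a=c[v-60:v+60,u-80:u+80]; print(u-80,v-60)
cv2.imwrite("pics/w5c.png",cv2.resize(a,(800,600),interpolation=2))
E
```

```text
clock: 12.12
tool_pos: [0.4857, 0.0184, 0.1928]
orientation: [3.141, -0.042, -0.001]
wrist_force: [-0.9, 0.5, 0.4]
finger_gap: 0.0258
grasp_force: 0.0
[0.4859 0.0184 0.1926] [0.556  0.017  0.3606]
[303.2371 130.6102] [array([366.7346, 130.6017]), array([264.0248, 131.6041])]
223 70
```

View pics/w5c.png

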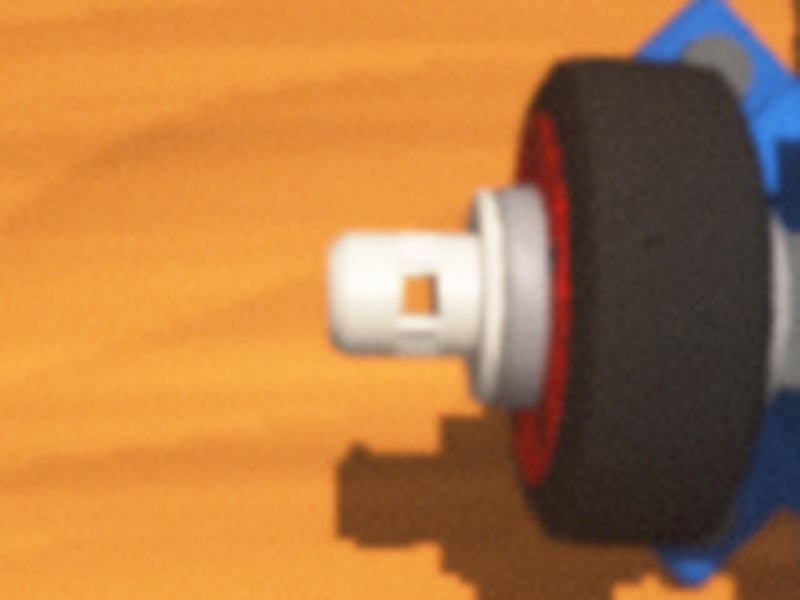

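The hole shows clearly at crop (420,296). The spindle spans rows 233 to 353, its end is at column 330, and the wheel is home with the washer near column 475.

```bash
python3 - <<'E'
from h import *
import pickle
np.set_printoptions(precision=4,suppress=True)
w=pickle.load(open("w5.pkl","rb"))
g=lambda u,v,z:onz(w,223+u/5,70+v/5,z,1)
print("hole",g(421,296,.11),"mid",g(380,293,.1),"end",g(330,293,.1),"washer",g(472,293,.1),"sp edges",g(380,233,.1),g(380,353,.1))
c=cv2.imread("pics/w5.png");t=cv2.imread("pics/top.png")
# clip in this picture
print("eye px",proj(w,[.484,.262,.11],1))
print(R.from_rotvec(read_state()["orientation"]).as_matrix()[:,0])
print(need([.482,.262,.2]))
E
```

```text
hole [ 0.546  -0.0031  0.11  ] mid [0.5462 0.0027 0.1   ] end [0.5464 0.0106 0.1   ] washer [ 0.546 -0.012  0.1  ] sp edges [0.5559 0.0025 0.1   ] [0.5366 0.0029 0.1   ]
eye px [ 37.8398 214.464 ]
[ 0.9996 -0.0271 -0.0008]
[ -10.4896 -243.3704   -7.4368]
```

```bash
python3 -m inch '[30,-9.5,-34,-6,0,0,0, 30,-9.5,-34,-6,0,0,0, 30,-9.5,-34,-6,0,0,0, 30,-9.5,-34,-6,0,0,0, 30,-9.5,-34,-6,0,0,0, 30,-9.5,-34,0,0,0,0, 30,-9.5,-34,0,0,0,0, 30,0,0,0,0,0,0, 30,0,0,0,0,0,0, 30,0,0,0,0,0,0]'; python3 - <<'E'
from h import *
np.set_printoptions(precision=4,suppress=True)
w=cams.calibration("wrist");c=cams.get_image("wrist");s=cams.calibration("side");b=cams.get_image("side");cv2.imwrite("pics/w6.png",c)
import pickle;pickle.dump((w,s),open("w6.pkl","wb"))
print(read_state()["tool_pos"],w["position"])
p=proj(w,[.484,.262,.09],1);q=proj(s,[.484,.262,.09]);print(p,q)
u,v=p.astype(int);a=c[v-60:v+60,u-50:u+50];x,y=q.astype(int); d=b[y-45:y+45,x-30:x+30]
print(u-50,v-60,x-30,y-45,a.shape,d.shape)
cv2.imwrite("pics/w6c.png",np.hstack([cv2.resize(a,(400,480),interpolation=2),cv2.resize(d,(320,480),interpolation=2)]))
E
```

```text
clock: 13.0
tool_pos: [0.4259, 0.2581, 0.2226]
orientation: [3.14, -0.042, -0.002]
wrist_force: [0.0, -0.3, 0.1]
finger_gap: 0.0254
grasp_force: 0.0
[0.4262 0.2574 0.2228] [0.4963 0.2568 0.3904]
[275.1217 130.1146] [255.8444 312.8634]
225 70 225 267 (120, 100, 3) (90, 60, 3)
```

View pics/w6c.png

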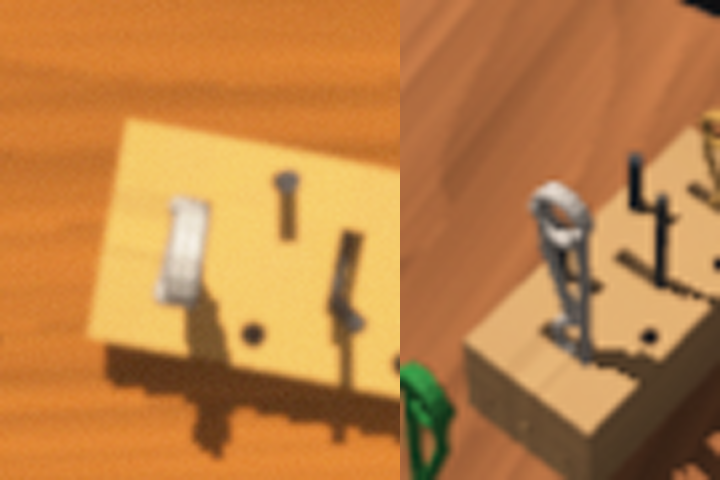

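The band of the clip's eye runs from (190,200) to (178,303) in the wrist crop. The side crop has the eye centre at about (562,213) and the straight leg to its right, on the world -x side. So the bow points to +x.

```bash
python3 - <<'E'
from h import *
import pickle
np.set_printoptions(precision=4,suppress=True)
w,s=pickle.load(open("w6.pkl","rb"))
g=lambda u,v,z:onz(w,225+u/4,70+v/4,z,1)
a,b=g(191,200,.113),g(176,303,.113);print(a,b,"yaw",np.degrees(np.arctan2(*(a-b)[1::-1])))
print("centre",g(184,252,.116), "at .111", g(184,252,.111))
a,b=g(128,120,.04),g(90,338,.04);print("rack edge yaw",np.degrees(np.arctan2(*(a-b)[1::-1])),np.linalg.norm(a-b))
e,r=tri([ray(w,225+184/4,70+252/4,1),ray(s,225+162/5.33,267+213/5.33)]);print("tri",e,r)
f=onz(s,225+(590-400)/5.33,267+358/5.33,.04);print("leg foot at rack top",f)
# leg at eye height seen from side (585,225)
print("leg side hi", onz(s,225+(587-400)/5.33,267+225/5.33,.105))
E
```

```text
[0.4936 0.2633 0.113 ] [0.4717 0.2672 0.113 ] yaw -9.955581376937209
centre [0.4827 0.2651 0.116 ] at .111 [0.4825 0.2652 0.111 ]
rack edge yaw -11.94649893953352 0.05990005919736816
tri [0.4826 0.2653 0.1115] [np.float64(8.915946280840013e-05), np.float64(8.91594628084907e-05)]
leg foot at rack top [0.4712 0.2679 0.04  ]
leg side hi [0.4752 0.2613 0.105 ]
```

```bash
python3 -m inch '[30,0,0,0,0,0,4.7, 30,0,0,0,0,0,4.7, 30,18,-6.2,0,0,0,0, 30,18,-6.2,0,0,0,0, 30,18,-6.2,0,0,0,0, 30,0,0,25,0,0,0, 30,0,0,25,0,0,0, 30,0,0,25,0,0,0, 30,0,0,0,0,0,0, 30,0,0,0,0,0,0]' 40; python3 -c "
from h import *
print(need([.4826,.2653,.095]),np.degrees(R.from_rotvec(read_state()['orientation']).as_euler('ZYX')))"
```

```text
clock: 13.93
tool_pos: [0.4818, 0.265, 0.1472]
orientation: [3.126, -0.302, -0.005]
wrist_force: [0.5, -0.4, 0.7]
finger_gap: 0.0257
grasp_force: 0.0
[ 0.84166656 -0.5406702  52.166462  ] [-1.10520702e+01  1.63118654e-01  1.79906297e+02]
```

```bash
python3 -m inch '[30,0.8,-0.5,18,0,0,0, 30,0,0,18,0,0,0, 30,0,0,16,0,0,0, 30,0,0,0,0,0,0, 0,0,0,0,0,0,0, 0,0,0,0,0,0,0, 0,0,0,0,0,0,0, 0,0,0,0,0,0,0, 0,0,0,0,0,0,0, 0,0,0,0,0,0,0]' 60; python3 -c "
from h import *
cv2.imwrite('pics/g.png',cams.get_image('wrist'))
print(read_state()['finger_gap'],read_state()['moment'])"
```

```text
clock: 14.77
tool_pos: [0.484, 0.2669, 0.0974]
orientation: [-3.126, 0.299, -0.003]
wrist_force: [0.7, -0.4, 3.1]
finger_gap: 0.0
grasp_force: 1.7
0.00011520782550401674 [ 0.00634383 -0.01208704 -0.01031838]
```

The fingers shut on nothing. Together with the tyre evidence, this suggests the real fingertip sits above the reported TCP. I check that numerically from the saved pictures, using fingertip pixel (281,252) in w1.

```bash
python3 - <<'E'
from h import *
np.set_printoptions(precision=3,suppress=True)
w=cams.calibration("wrist");S=read_state();T=R.from_rotvec(S["orientation"]);P=S["tool_pos"]
for dz in(0,-10,-15,-18.7,-25,-30): print(dz,[proj(w,P+T.apply([dx/1000,0,dz/1000]),1) for dx in(-11,0,11)])
# fingertip edge in w1/g along column ~281
for f in("w1","g"):
    a=cv2.imread(f"pics/{f}.png");print(f,a[236:300:3,276].mean(1).astype(int),a[236:300:3,290].mean(1).astype(int))
# bright low-saturation blob near the expected eye in g
a=cv2.imread("pics/g.png");h=cv2.cvtColor(a,cv2.COLOR_BGR2HSV)
m=((h[...,1]<60)&(h[...,2]>130)).astype(np.uint8)
n,l,st,c=cv2.connectedComponentsWithStats(m[150:320,200:380])
for i in range(1,n):
    if st[i,4]>40: print(st[i]+[200,150,0,0,0],c[i]+[200,150])
E
```

```text
0 [array([281.134, 263.355]), array([281.146, 245.64 ]), array([281.158, 227.081])]
-10 [array([281.154, 271.331]), array([281.168, 252.9  ]), array([281.181, 233.492])]
-15 [array([281.165, 275.626]), array([281.18 , 256.826]), array([281.194, 236.973])]
-18.7 [array([281.173, 278.949]), array([281.189, 259.87 ]), array([281.204, 239.679])]
-25 [array([281.188, 284.909]), array([281.205, 265.349]), array([281.222, 244.563])]
-30 [array([281.2 , 289.93]), array([281.219, 269.983]), array([281.237, 248.71 ])]
w1 [142 140 137 139 138 134 137 137 135 133 134 131 129 121 116 118 111 153
  89  70  47  40] [142 139 137 135 135 145 158 156 157 155 156 158 154 156 153 155 156 205
  68  41  42  40]
g [148 169 205 211 211 141 121 117 115 116 110 115 112 104 100 100  98 136
  99  54  28  25] [170 160 131  96  85 122 134 136 133 133 134 136 137 138 135 134 138 180
  62  38  32  32]
[264 204  23  87 759] [273.344 251.19 ]
[285 251  13  43 398] [290.03  270.666]
```

```bash
python3 - <<'E'
from h import *
np.set_printoptions(precision=4,suppress=True)
w=cams.calibration("wrist");s=cams.calibration("side")
for dz in(0,.01,.018,.025,.03): print(dz,(proj(s,[.5454,.0032,.1133+dz])-[260,175])*5)
a=cv2.imread("pics/g.png");h=cv2.cvtColor(a,cv2.COLOR_BGR2HSV)
m=((h[...,1]<70)&(h[...,2]>120))
for r in range(200,264,3): print(r,''.join('#' if x else '.' for x in m[r,250:312]))
b=cams.get_image("side");hb=cv2.cvtColor(b,cv2.COLOR_BGR2HSV)
x,y=proj(s,[.484,.265,.11]).astype(int);print(x,y)
for r in range(y-20,y+36,2): print(r,' '.join('%3d'%v for v in b[r,x-18:x+20:2].mean(1)))
E
```

```text
0 [134.663  206.8133]
0.01 [135.3445 189.9125]
0.018 [135.8963 176.2254]
0.025 [136.3842 164.1256]
0.03 [136.7356 155.4113]
200 ..............................................................
203 ..............................................................
206 ................................####..........................
209 ...............................######.........................
212 ...............................#####..........................
215 ..............................#####...........................
218 .............................#######..........................
221 .............................#######..........................
224 ............................########..........................
227 .........................##########...........................
230 ........................######................................
233 .......................#######................................
236 ..................#############...............................
239 ...............################...............................
242 ...............################...
[... 2045 characters left out ...]
 169 169 169 170 170 132  78  71 155 171 170 169 170 170 170
327 120 119 145 168 169 169 169 169 129 156  80  71 140 169 170 170 170 170 170
329 120 151 168 167 168 169 169 153  80  71  94  69 135 170 170 169 170 106  58
331 113 152 167 168 167 167 165 161 156  97  71  73 126 170 169 169 169 134 105
333 105  77 127 167 167 163 160 164 171 170 136  78  65 114 170 169 169 170 170
335  98  74  73 108 163 160 163 172 172 170 163 145 121  59  60  95 114 139  95
337  97  72  75  73  84 149 172 173 170 164 169 169 169 141  60  60  59  59  57
339 104  76  72  75  72  76 138 170 163 169 169 167 169 169 169 141  59  57  57
341 111  78  72  72  71  72  76 102 169 168 167 167 168 168 169 153  58  58  56
```

```bash
python3 -m inch '[0,0,0,-4,0,0,0, 40,0,0,-15,0,0,0, 40,0,0,-25,0,0,0, 40,0,0,-25,0,0,0, 40,-15,0,-30,0,0,0, 40,-20,0,0,0,0,0, 40,-20,0,0,0,0,0, 40,0,0,0,0,0,0, 40,0,0,0,0,0,0, 40,0,0,0,0,0,0]'; python3 - <<'E'
from h import *
np.set_printoptions(precision=4,suppress=True)
import pickle
w=cams.calibration("wrist");c=cams.get_image("wrist");s=cams.calibration("side");b=cams.get_image("side");cv2.imwrite("pics/w7.png",c);cv2.imwrite("pics/s7.png",b)
pickle.dump((w,s),open("w7.pkl","wb"));print(read_state()["tool_pos"])
p=proj(w,[.4826,.2653,.1115],1).astype(int);q=proj(s,[.4826,.2653,.1115]).astype(int);print(p,q)
h=cv2.cvtColor(c,cv2.COLOR_BGR2HSV)
print(p-[24,30])
for r in range(p[1]-30,p[1]+36,2): print(r,''.join('#' if (x[1]<70 and x[2]>110) else ('o' if x[2]<90 else '.') for x in h[r,p[0]-34:p[0]+30]))
h=cv2.cvtColor(b,cv2.COLOR_BGR2HSV)
print(q-[20,20])
for r in range(q[1]-16,q[1]+40,1): print(r,''.join('#' if (x[1]<60 and x[2]>95) else ('o' if x[1]<60 else '.') for x in h[r,q[0]-20:q[0]+26]))
E
```

```text
clock: 15.7
tool_pos: [0.4293, 0.2769, 0.195]
orientation: [3.127, -0.3, -0.0]
wrist_force: [-0.0, -0.0, -0.1]
finger_gap: 0.0343
grasp_force: 0.0
[0.4296 0.2768 0.195 ]
[282 137] [255 306]
[258 107]
107 ................................................................
109 ................................................................
111 ................................................................
113 ..........................................................##....
115 ..........................................................#.....
117 ................................................................
119 ................................................................
121 ................................................................
123 ......................#########.................................
125 ......................##########................................
127 ......................##############............................
129 ......................##############............................
131 ......................##############............................
133
[... 3542 characters left out ...]
...............o.....................
333 ........................o.....................
334 ........................o.....................
335 ..............................................
336 ..............................................
337 ..............................................
338 ..............................................
339 ..............................................
340 ..............................................
341 ..............................................
342 ..............................................
343 ..............................................
344 ..............................................
345 ..............................................
```

```bash
python3 - <<'E'
from h import *
import pickle
np.set_printoptions(precision=4,suppress=True)
w,s=pickle.load(open("w7.pkl","rb"))
print("old side eye",proj(s,[.4826,.2653,.1115]))
for U in (275.5,277): print(tri([ray(w,U,136.5,1),ray(s,253,309.3)]), onz(w,U,136.5,.112,1))
for f in("w6","w7"):
    W=pickle.load(open(f+".pkl","rb"))[0]; c=cv2.imread(f"pics/{f}.png");h=cv2.cvtColor(c,cv2.COLOR_BGR2HSV)
    m=np.zeros(c.shape[:2],np.uint8);p=proj(W,[.4826,.2653,.1115],1).astype(int)
    m[p[1]-20:p[1]+22,p[0]-22:p[0]+22]=((h[...,1]<80)&(h[...,2]>130))[p[1]-20:p[1]+22,p[0]-22:p[0]+22]
    n,l,st,ce=cv2.connectedComponentsWithStats(m);i=1+st[1:,4].argmax();pts=np.argwhere(l==i)[:,::-1].astype(np.float32)
    r=cv2.minAreaRect(pts);print(f,r,st[i]);X=np.array([onz(W,*q,.112,1) for q in cv2.boxPoints(r)]);print(X[:,:2],X.mean(0),[np.linalg.norm(X[k]-X[k-1]) for k in(1,2)])
    for a in(X[1]-X[0],X[2]-X[1]):print(np.degrees(np.arctan2(a[1],a[0])))
E
```

```text
old side eye [255.4215 306.9805]
(array([0.4842, 0.2709, 0.1103]), [np.float64(0.00026236073066939164), np.float64(0.00026236073066929764)]) [0.4841 0.2707 0.112 ]
(array([0.4843, 0.27  , 0.1093]), [np.float64(0.0006696739711331673), np.float64(0.000669673971133019)]) [0.4839 0.2695 0.112 ]
w6 ((270.2096252441406, 131.92794799804688), (10.176606178283691, 25.57367706298828), 7.594643592834473) [264 119  13  26 230]
[[0.4733 0.2719]
 [0.495  0.2683]
 [0.4936 0.2598]
 [0.4719 0.2633]] [0.4835 0.2658 0.112 ] [np.float64(0.021953002183110734), np.float64(0.008610714077685802)]
-9.396170598718479
-99.49800826594611
w7 ((276.0, 136.5), (29.0, 14.0), 90.0) [269 122  15  30 312]
[[0.496  0.2734]
 [0.494  0.2629]
 [0.4719 0.2672]
 [0.474  0.2778]] [0.484  0.2703 0.112 ] [np.float64(0.010676210402393464), np.float64(0.02247035053504031)]
-101.08690308998166
169.1124283189984
```

```bash
python3 -c "
from h import *
print(need([.4845,.270,.080]))"
```

```text
[ 55.23710392  -3.77255553 114.96789287]
```

```bash
python3 -m inch '[40,18.4,-1.3,0,0,0,0, 40,18.4,-1.3,0,0,0,0, 40,18.4,-1.2,0,0,0,0, 40,0,0,25,0,0,0, 40,0,0,25,0,0,0, 40,0,0,25,0,0,0, 40,0,0,20,0,0,0, 40,0,0,10,0,0,0, 40,0,0,10,0,0,0, 40,0,0,0,0,0,0]'; python3 -m inch '[0,0,0,0,0,0,0, 0,0,0,0,0,0,0, 0,0,0,0,0,0,0, 0,0,0,0,0,0,0, 0,0,0,0,0,0,0, 0,0,0,0,0,0,0, 0,0,0,0,0,0,0, 0,0,0,0,0,0,0, 0,0,0,0,0,0,0, 0,0,0,0,0,0,0]' 60
```

```text
clock: 16.63
tool_pos: [0.4833, 0.2698, 0.0785]
orientation: [3.126, -0.3, -0.005]
wrist_force: [-0.3, 0.3, 0.3]
finger_gap: 0.0341
grasp_force: 0.0
clock: 17.47
tool_pos: [0.485, 0.2701, 0.0816]
orientation: [3.127, -0.299, 0.003]
wrist_force: [-0.6, -5.2, 5.8]
finger_gap: 0.0086
grasp_force: 60.8
```

```bash
python3 - <<'E'
from h import *
s=cams.calibration("side");b=cams.get_image("side");P=read_state()["tool_pos"];print(read_state()["wrist_force"],read_state()["finger_gap"])
for z in(.1,.11,.12,.13,.14,.15):print(z,proj(s,[P[0],P[1],z]))
q=[255,300]
h=cv2.cvtColor(b,cv2.COLOR_BGR2HSV)
for r in range(276,340,2): print(r,''.join('#' if (x[1]<60 and x[2]>95) else ('o' if x[2]<45 else ('+' if x[1]<60 else '.')) for x in h[r,q[0]-26:q[0]+26]))
c=cams.get_image("wrist");cv2.imwrite("pics/g2.png",c);h=cv2.cvtColor(c,cv2.COLOR_BGR2HSV)
for r in range(200,290,3): print(r,''.join('#' if (x[1]<70 and x[2]>120) else ('o' if x[2]<90 else '.') for x in h[r,245:318]))
E
```

```text
[-0.87140659 -4.93283805  6.72970974] 0.008512797931711537
0.1 [253.07570589 312.37737974]
0.11 [252.95491577 308.88006832]
0.12 [252.83199781 305.32114824]
0.13 [252.70689528 301.69897709]
0.14 [252.57954943 298.01185354]
0.15 [252.44989937 294.25801471]
276 ...oooooooooooooooooooooooooooooooooo...oooo........
278 ...ooooooooooooooooooooooooooooooooooo.ooooo........
280 ...oooo++oooooooooooooooooooooooooooooooooo.........
282 ...ooo++oooooooooooooooooooooooooooooooooo..........
284 ...+###+ooooooooooooooooooooooooooooooooo...........
286 ...####+oooooooooooooooooooooooooooooooo............
288 .####++oooooooooooooooooooooooooooo.................
290 ####++oo...oooooooooooooooooooooooo.................
292 ###++ooo....ooooooooooooooooooooooo.................
294 #+++ooooo...oooooooooooooooooooooo..................
296 #+ooooooo+..ooooooooooooooooo+++o......++...........
298 ++++ooooooooooooooooooooooooooo++......oo...........
300 ooooooooooooooooooooooooooooooo++......oo...........
302 .oooooooooooooooooooooooooooooo++......oo...........
304 ....ooooooooooooooooooooo++oooo+.......oo.
[... 2619 characters left out ...]
63 oooooooooo.###########.oooo.#################oooo.###########.oooooooooo.
266 oooooooooo.###########oooo...################.ooo.###########.ooooooooooo
269 ooooooooo.###########.ooooo..################.oooo############.oooooooooo
272 ooooooooo.###########.ooooo..################.oooo.###########.oooooooooo
275 oooooooo.############.oooooo....#############.oooo.############.ooooooooo
278 oooooooo.###########.oooooooo....############.oooo.############.ooooooooo
281 ooooooo.############.oooooooo.....###########.ooooo.############.oooooooo
284 oooooooooo.#########.oooooooo.....###########oooooo.############.oooooooo
287 oooooooooooo.########.ooooooo..##############.oooo.########..oooooooooooo
```

The fingers now hold the eye between the pads. Next I lift it out.

```bash
python3 -m inch '[0,0,0,-3,0,0,0, 0,0,0,-6,0,0,0, 0,0,0,-10,0,0,0, 0,0,0,-15,0,0,0, 0,0,0,-20,0,0,0, 0,0,0,-30,0,0,0, 0,0,0,-30,0,0,0, 0,0,0,-30,0,0,0, 0,0,0,-16,0,0,0, 0,0,0,0,0,0,0]'; python3 - <<'E'
from h import *
import pickle
s=cams.calibration("side");b=cams.get_image("side");S=read_state();P=S["tool_pos"];print(P,S["wrist_force"],S["finger_gap"])
cv2.imwrite("pics/s8.png",b)
for z in(0,.02,-.03,-.06):print(z,proj(s,[P[0],P[1],P[2]+z]))
q=proj(s,P).astype(int)
h=cv2.cvtColor(b,cv2.COLOR_BGR2HSV);print(q)
for r in range(q[1]-16,q[1]+50,2): print(r,''.join('#' if (x[1]<60 and x[2]>95) else ('o' if x[2]<45 else ('+' if x[1]<60 else '.')) for x in h[r,q[0]-26:q[0]+26]))
c=cams.get_image("wrist");cv2.imwrite("pics/g3.png",c);h=cv2.cvtColor(c,cv2.COLOR_BGR2HSV)
for r in range(190,264,3): print(r,''.join('#' if (x[1]<70 and x[2]>120) else ('o' if x[2]<90 else '.') for x in h[r,245:318]))
E
```

```text
clock: 18.4
tool_pos: [0.4865, 0.2721, 0.2468]
orientation: [-3.121, 0.298, -0.015]
wrist_force: [-0.5, -0.6, 0.1]
finger_gap: 0.0086
grasp_force: 58.5
[0.48529375 0.27157102 0.24368516] [ 0.05264    -0.19089859 -0.7386273 ] 0.008537004241644308
0 [250.51081732 256.03021151]
0.02 [250.17953362 246.80026294]
-0.03 [250.98385335 269.2095445 ]
-0.06 [251.43036521 281.64988339]
[250 256]
240 ...............ooooooooo++++++#+o++.................
242 ...............ooooooooo+++++++++...................
244 .................ooooooo++++++++....................
246 ....................ooo++++++++.....................
248 ......................++++.++.+.....................
250 ......................++......+.....................
252 .......................+#.....+.....................
254 ........................+.....+.....................
256 ........................++....++....................
258 .........................+#...++....................
260 ..........................+...++....................
262 ..........................#+..++....................
264 .........................
[... 2417 characters left out ...]
38 ...................................######................................
241 ..................................#######................................
244 ..................................#######...............oo...............
247 .................................########................o...............
250 ............................###############..............................
253 .............##########ooo##################.ooo.##########..............
256 .............#########.oooo.################.ooo.###########.............
259 ............##########.oooo..################oooo.##########.ooooooo.....
262 oooooooooo.###########.oooo..################oooo.##########.ooooooooooo.
```

```bash
python3 - <<'E'
from h import *
np.set_printoptions(precision=4,suppress=True)
w=cams.calibration("wrist");s=cams.calibration("side");S=read_state();T=R.from_rotvec(S["orientation"]);P=S["tool_pos"]
for n,o in(("eye",[0,0,-.03]),("tip",[-.0095,0,.066]),("leg mid",[-.0095,0,.02]),("bow widest x20",[.0105,0,.036]),("low bow",[.0,0,.05])): print(n,proj(w,P+T.apply(o),1),proj(s,P+T.apply(o)))
# side: refine leg tip & centreline: darkness contrast
b=cv2.imread("pics/s8.png");h=cv2.cvtColor(b,cv2.COLOR_BGR2HSV)
for r in range(264,290,2): print(r,h[r,246:264,1])
c=cv2.imread("pics/g3.png");h=cv2.cvtColor(c,cv2.COLOR_BGR2HSV)
for r in range(188,252,4): print(r,h[r,274:296,1])
E
```

```text
eye [281.2699 269.9771] [250.9265 243.2654]
tip [281.0742 223.6625] [256.5064 287.7756]
leg mid [281.1419 247.3176] [256.1023 268.682 ]
bow widest x20 [281.132  209.4736] [247.0486 269.9516]
low bow [281.1022 218.2111] [252.0243 278.6557]
264 [162 163 162 158 121  35  35  32  32  33 104 155 163 162 163 162 162 163]
266 [163 163 152  95  52  46  34  35  35  36 106 155 164 163 161 161 162 162]
268 [164 151 110  49  32  60 101  77  35  33  92 150 161 162 162 162 162 163]
270 [161 157 128  33  34 121 162 143  91  36  79 145 162 162 162 161 161 161]
272 [161 162 143  79  34  70 138 145  96  36  80 145 163 162 160 160 159 161]
274 [163 161 162 142  68  35  54  93  92  33  80 146 162 163 163 161 160 161]
276 [161 162 141  95  51  37  78 128 108  33  60 135 162 164 163 162 161 161]
278 [152 107  55  36  66 128 158 153 119  33  62 135 162 162 163 161 161 161]
280 [149 105  61 123 153 161 163 155 123  33  43 128 161 161 160 161 161 160]
282 [162 161 163 162 162 163 163 162 137  35  36 124 161 161 161 161 161 161]
284 [163 162 161 162 162 161 161 162 136  37  36 124 160 161 160 161 161 161]
286
[... 972 characters left out ...]
0 151 185 192 194
 192 192 192 195]
224 [194 189 193 190 197 179 131  72  43  40  41  40  49  81 139 183 193 192
 192 193 194 197]
228 [193 191 194 193 191 170 111  55  37  35  34  39  41  72 137 184 188 192
 196 197 192 195]
232 [190 191 194 198 189 158 100  52  32  31  32  36  41  72 131 187 192 192
 198 192 192 193]
236 [199 194 193 192 178 138  88  54  47  48  45  53  61 103 156 189 193 191
 193 196 189 192]
240 [190 201 185 160 102  55  49  47  49  51  48  53  69 119 168 193 195 189
 194 194 191 192]
244 [194 188 176 136  78  58  48  48  47  49  53  56  71 133 179 192 195 196
 189 194 192 192]
248 [133 104  80  60  51  47  49  52  45  49  48  51  71 115 164 188 196 194
 188 192 188 186]
```

```bash
python3 - <<'E'
from h import *
np.set_printoptions(precision=4,suppress=True)
w=cams.calibration("wrist");s=cams.calibration("side");S=read_state();T=R.from_rotvec(S["orientation"]);P=S["tool_pos"]
# plane: tool-y = off at the tip; intersect side ray of leg-tip pixel
for off,(u,v) in((.0026,(255.55,285.6)),(.0008,(255,262))):
    n=T.apply([0,1,0]); p,d=ray(s,u,v); X=p+d*((n@(P-p)+off)/(n@d)); print(X,T.inv().apply(X-P)*1000, proj(w,X,1))
print(T.as_matrix(),P)
E
```

```text
[0.4786 0.2696 0.1753] [-5.1956  2.6    65.8756] [284.5208 218.319 ]
[0.4773 0.2715 0.234 ] [-6.7706  0.8     7.1603] [282.5339 251.5674]
[[ 0.9819 -0.1896  0.0015]
 [-0.1896 -0.9819  0.0018]
 [ 0.0012 -0.002  -1.    ]] [0.4841 0.271  0.2412]
```

```bash
python3 -m inch '[0,0,0,0,1.6,-1.4,0, 0,0,0,0,0,0,-5, 0,0,0,0,0,0,-5, 0,9,30,0,0,0,0, 0,9,34,0,0,0,0, 0,9,34,0,0,0,0, 0,9,34,0,0,0,0, 0,9,34,0,0,0,0, 0,9,34,0,0,0,0, 0,9,34,0,0,0,0]'; python3 -m inch '[0,5,20,0,0,0,0, 0,5,12,0,0,0,0, 0,0,0,0,0,0,0, 0,0,0,0,0,0,0, 0,0,0,0,0,0,0, 0,0,0,0,0,0,0, 0,0,0,0,0,0,0, 0,0,0,0,0,0,0, 0,0,0,0,0,0,0, 0,0,0,0,0,0,0]'
python3 - <<'E'
from h import *
import pickle
np.set_printoptions(precision=4,suppress=True,linewidth=150)
w=cams.calibration("wrist");c=cams.get_image("wrist");s=cams.calibration("side");b=cams.get_image("side");S=read_state();T=R.from_rotvec(S["orientation"]);P=S["tool_pos"]
pickle.dump((w,s,P,T.as_matrix()),open("w9.pkl","wb"));cv2.imwrite("pics/w9.png",c);cv2.imwrite("pics/s9.png",b)
print(P,T.as_matrix())
print("hole",proj(w,[.546,-.0031,.11],1),proj(s,[.546,-.0031,.11]))
q=proj(s,P+T.apply([-.007,.0006,.066]));print("tip pred",proj(w,P+T.apply([-.007,.0006,.066]),1),q);q=q.astype(int)
h=cv2.cvtColor(b,cv2.COLOR_BGR2HSV)
for r in range(q[1]-36,q[1]+34,2): print(r,' '.join('%3d'%x[1] for x in h[r,q[0]-14:q[0]+12]))
h=cv2.cvtColor(c,cv2.COLOR_BGR2HSV)
for r in range(180,256,3): print(r,''.join('#' if (x[1]<70 and x[2]>120) else ('o' if x[2]<90 else '.') for x in h[r,245:318]))
E
```

```text
clock: 19.33
tool_pos: [0.5421, 0.0344, 0.2293]
orientation: [-3.108, 0.026, 0.035]
wrist_force: [0.7, 0.0, -0.7]
finger_gap: 0.0085
grasp_force: 58.5
clock: 20.17
tool_pos: [0.5526, 0.0037, 0.2306]
orientation: [-3.109, 0.025, 0.029]
wrist_force: [-0.5, -0.5, -0.7]
finger_gap: 0.0083
grasp_force: 58.5
[0.5526 0.0035 0.2305] [[ 0.9997 -0.0166 -0.0185]
 [-0.016  -0.9994  0.0321]
 [-0.019  -0.0318 -0.9993]]
hole [292.9641 199.1257] [287.8203 215.9119]
tip pred [282.4246 220.6347] [287.6981 199.0497]
163 151 162 158 158 157 148 100  40  19  17   8  12   0  18  23  22  28  35 107 158 163 163 164 164 164 162
165 156 160 158 161 158 158 159 156  86  42  30  31  24  21  24  31  31  34 127 162 161 162 162 161 161 162
167 162 159 158 158 158 161 160 158  91  49  81 141 153 147 148 143  93  51 130 163 162 163 163 162 162 161
169 161 158 158 161 161 162 161 158 110  58  54 128 163 161 162 154 104  60 136 163 162 161 161 161 164 163
171 162 158 157 160 164 159 157 158 160 126  34  91 150 162 162 154 104  61 136 163 162 163 164 162 164 164
173 157 158 162 160 159 161 163 166 164 154 102  36 111 1
[... 4510 characters left out ...]
31 ....................................#######.......................ooooooo
234 ....................................#######........................oooooo
237 ...................................#######...........................oooo
240 ..................................########...............................
243 ..................................#######................................
246 ..................................########...............................
249 ..............................############...............................
252 .............##########.oo##################.ooo.#########...............
255 .............##########.oo###################ooo.##########..............
```

```bash
python3 - <<'E'
from h import *
import pickle
np.set_printoptions(precision=4,suppress=True,linewidth=150)
w,s,P,M=pickle.load(open("w9.pkl","rb"))
X=P+M@np.array([-5.2,2.6,65.9])/1000;print("tip",X,proj(s,X),proj(w,X,1))
for z in (.175,.19,.2,.21,.22,.23):
    Y=P+M@(np.array([-5.2-1.6*(1-1)*0,2.6,65.9])/1000); 
    o=np.array([-5.2,2.6,65.9])/1000; k=(65.9-(X[2]+.0659-z)*0)/1; 
    t=(z-X[2]); L=o+t*np.array([-.027,-.030,-1]); print(z,proj(s,P+M@L))
# side leg centre by rows
b=cv2.imread("pics/s9.png");h=cv2.cvtColor(b,cv2.COLOR_BGR2HSV)
for (u,v) in((289.6,170),(289.6,180),(289.4,187),(289.3,193)):
    p,d=ray(s,u,v);Z=p+d*(.0031-p[1])/d[1];print(v,Z)
# hole by wrist row198 col 292.5, spindle rows 188-206
print(onz(w,292.7,198.3,.11,1),onz(w,285,197,.1,1))
g=cv2.imread("pics/w9.png").astype(int)
for r in range(192,206): print(r,g[r,284:302].sum(1)//3)
E
```

```text
tip [0.5461 0.0031 0.1647] [287.3792 198.3633] [285.0789 218.4136]
0.175 [287.5644 194.6279]
0.19 [287.839  189.0907]
0.2 [288.0254 185.3327]
0.21 [288.2145 181.5202]
0.22 [288.4063 177.652 ]
0.23 [288.601  173.7268]
170 [0.5436 0.0031 0.2401]
180 [0.5426 0.0031 0.215 ]
187 [0.5424 0.0031 0.1968]
193 [0.542  0.0031 0.1808]
[ 0.5468 -0.0029  0.11  ] [0.5454 0.0044 0.1   ]
192 [244 243 243 243 244 242 242 241 242 243 242 241 242 242 243 244 242 240]
193 [246 247 246 247 243 241 235 234 235 238 237 237 242 245 245 246 245 245]
194 [249 249 249 249 247 243 238 236 237 237 235 238 242 247 249 249 249 247]
195 [250 249 250 249 248 239 222 213 211 207 204 215 236 247 250 250 250 249]
196 [248 249 248 249 244 229 195 173 171 165 166 189 225 244 248 249 249 247]
197 [244 245 244 243 239 218 183 163 158 156 160 179 216 239 246 246 246 244]
198 [238 240 239 238 231 210 193 187 185 183 187 192 212 234 240 240 240 239]
199 [232 234 233 232 222 213 220 226 229 230 228 223 217 227 234 235 234 234]
200 [223 223 225 223 218 216 232 241 242 242 241 234 223 223 230 229 228 226]
201 [216 215 218 217 213 221 233 239 240 239 237 231 219 220 222 223 222 218]
202 [218 221 217 213 213 225 236 239 238 238 235 229 219 215 214 214 214 210]
203 [222 224 216 209 206 222 232 237 237 237 236 230 217 208 205 206 205 200]
204 [220 224 214 199 189 199 211 215 216 217 213 211 202 195 192 196 192 189]
205 [222 221 214 196 175 176 185 190 192 196 196 190 181 177 176 174 174 173]
```

```bash
python3 - <<'E'
from h import *
import pickle
w,s,P,M=pickle.load(open("w9.pkl","rb"))
for n,X in(("washer",[.546,-.012,.1]),("end",[.546,.0106,.1]),("endtop",[.546,.0106,.11]),("hub -x",[.528,-.012,.1]),("hub +x",[.564,-.012,.1]),("sp -x",[.536,.0106,.1]),("sp +x",[.556,.0106,.1]),("tyre -x",[.506,-.022,.1]),("tyre +x",[.586,-.022,.1])): print(n,proj(s,X))
b=cv2.imread("pics/s9.png");h=cv2.cvtColor(b,cv2.COLOR_BGR2HSV)
for r in range(205,235,2): print(r,' '.join('%3d'%x.mean() for x in b[r,270:308]))
E
```

```text
washer [289.29614335 217.14911435]
end [285.15153849 222.47748699]
endtop [285.2752664 219.1507994]
hub -x [296.17532043 219.37742366]
hub +x [282.5082829 214.9503844]
sp -x [289.01237856 223.75337982]
sp +x [281.3197472  221.21119392]
tyre -x [306.40907539 219.76942564]
tyre +x [276.20678214 210.07117   ]
205  31  32  32  32  33  32  32  33  26  19  16  15  17  38  47  34  34  29  22  29  33  31  24  17  16  16  16  18  19  21  23  21  21  21  19  19  17  22
207  30  31  30  30  31  31  31  28  21  15  16  26  36  39  38  39  39  35  24  27  38  39  38  37  35  33  28  15  15  16  18  19  19  19  18  18  17  16
209 115 109 103  94  67  37  31  25  16  17  26  38  39  39  39  38  65 101 111 108 100  79  58  38  38  38  34  36  32  15  15  14  16  16  16  16  14  14
211 124 125 125 124 124 126 121  90  25  19  25  30  32  42  73 123 139 119 145 163 151 126 109 100  76  49  37  36  36  32  18  14  13  14  14  13  13  14
213 125 124 123 125 126 124 120  94  24  18  28  32  34  58  79  79  75  70  71  73  81  99 120 126  94  73  54  28  17  19  22  21  12  13  13  13  11  12
215 122 124 
[... 847 characters left out ...]
  21  18  22  25  26  28  27  28  27  22  15  13  13  16  25  30  31  32  31
227 116 119 122 123 120 114  99  71  74  79  75  69  67  68  68  73  78  76  69  55  49  62  65  44  24  23  23  24  29  40  43  39  36  37  36  34  33  32
229 120 122 122 115 113 114 115 100  68  69  66  60  55  49  44  43  39  38  36  36  38  40  49  63  80  90  89  89  88  88  88  87  84  78  74  71  70  58
231 123 118 113 114 115 114 114 113  97  51  31  31  32  32  32  36  38  39  38  51  58  39  39  37  35  38  44  57  71  78  80  85  84  82  82  82  81  65
233 114 113 113 114 113 113 113 112 112 104  91  93  93  91  92  94 106 119 118 114 108  98  78  43  36  35  34  32  29  31  33  35  37  43  46  47  41  31
```

```bash
python3 -m inch '[0,0,0,0,0,1.4,0, 0,1.3,3.7,0,0,0,0, 0,1.3,3.8,0,0,0,0, 0,0,0,12,0,0,0, 0,0,0,12,0,0,0, 0,0,0,12,0,0,0, 0,0,0,6,0,0,0, 0,0,0,0,0,0,0, 0,0,0,0,0,0,0, 0,0,0,0,0,0,0]'
python3 - <<'E'
from h import *
import pickle
np.set_printoptions(precision=4,suppress=True,linewidth=150)
w=cams.calibration("wrist");c=cams.get_image("wrist");s=cams.calibration("side");b=cams.get_image("side");S=read_state();T=R.from_rotvec(S["orientation"]);P=S["tool_pos"]
pickle.dump((w,s,P,T.as_matrix()),open("w10.pkl","wb"));cv2.imwrite("pics/w10.png",c);cv2.imwrite("pics/s10.png",b)
print(P,T.as_matrix()[:,2])
print("hole",proj(w,[.546,-.0031,.11],1),proj(s,[.546,-.0031,.11]))
for t in(.115,.12,.13,.15,.17): print(t,proj(s,[.546,-.0031,t]),proj(w,[.546,-.0031,t],1))
for r in range(186,226): print(r,' '.join('%3d'%x.mean() for x in b[r,274:304]))
h=cv2.cvtColor(c,cv2.COLOR_BGR2HSV)
for r in range(186,250,2): print(r,' '.join('%3d'%x[2] if x[1]<75 else '  .' for x in h[r,272:304]))
E
```

```text
clock: 21.1
tool_pos: [0.5556, -0.0028, 0.1885]
orientation: [-3.11, 0.026, -0.009]
wrist_force: [0.1, -0.1, -0.8]
finger_gap: 0.0083
grasp_force: 58.6
[ 0.5558 -0.0029  0.189 ] [ 0.0072  0.0313 -0.9995]
hole [284.9166 219.444 ] [287.8203 215.9119]
0.115 [287.8907 214.2383] [284.7912 221.3887]
0.12 [287.9616 212.5534] [284.661  223.4075]
0.13 [288.1048 209.1492] [284.3846 227.6841]
0.15 [288.3972 202.1998] [283.7589 237.3306]
0.17 [288.6978 195.0561] [283.014  248.7546]
186  84  84  84  83  82  83  84  83  82  76  77  78  82  78  75  72  80  84  84  84  83  84  83  82  82  82  82  78  99 150
187  77  80  81  82  82  83  83  83  83  80  76  77  82  80  76  72  80  83  83  84  85  83  82  82  82  82  80  86 137 176
188  56  63  70  75  77  79  82  84  83  80  77  80  83  82  77  72  80  84  83  83  83  84  82  82  83  81  88 132 173 160
189  40  42  47  52  59  68  74  78  80  81  77  79  81  82  76  72  78  83  83  83  84  84  85  83  81  91 134 177 168 100
190  35  35  35  37  40  46  52  59  66  75  77  77  79  81  76  73  79  83  84  84  85  84  84  82  92 135 177 171 107  63
191  
[... 7858 characters left out ...]
   .   .   .   .   .   .   .   .   .   .
240   .   .   .   .   .   .   . 182 180 183 182 180 173 160 145   .   .   .   .   .   .   .   .   .   .   .   .   .   .   .   .   .
242   .   .   .   .   .   .   . 174 181 183 187 176 170 163 153   .   .   .   .   .   .   .   .   .   .   .   .   .   .   .   .   .
244   .   .   .   .   .   .   . 178 184 184 185 179 172 160 151   .   .   .   .   .   .   .   .   .   .   .   .   .   .   .   .   .
246   .   .   .   .   .   . 175 168 165 167 168 168 161 154 148   .   .   .   .   .   .   .   .   .   .   .   .   .   .   .   .   .
248   .   .   .   .   . 180 176 170 162 158 162 169 169 158 159   .   .   .   .   .   .   .   .   .   .   .   .   .   .   .   .   .
```

```bash
python3 -m inch '[0,-0.6,0.4,0,0,1,0, 0,0,0,0,0,0,0, 0,0,0,1,0,0,0, 0,0,0,1,0,0,0, 0,0,0,1,0,0,0, 0,0,0,1,0,0,0, 0,0,0.1,1,0,0,0, 0,0,0.1,1,0,0,0, 0,0,0,1,0,0,0, 0,0,0,0,0,0,0]'; python3 -c "
from h import *
S=read_state();print(S['tool_pos'],S['wrist_force'],S['moment'],R.from_rotvec(S['orientation']).as_matrix()[:,2])"
```

```text
clock: 22.03
tool_pos: [0.5547, -0.0032, 0.1809]
orientation: [-3.11, 0.027, -0.035]
wrist_force: [-0.3, -0.4, -0.8]
finger_gap: 0.0082
grasp_force: 58.5
[ 0.55472371 -0.00320394  0.18090068] [-0.31721602 -0.42922793 -0.79088492] [-0.06206985  0.05126342  0.04601743] [ 0.02269135  0.03147244 -0.99924701]
```

```bash
python3 -m inch '[0,0,0,0.8,0,0,0, 0,-0.1,0.1,0.8,0,0,0, 0,0,0,0.8,0,0,0, 0,0,0,0.8,0,0,0, 0,-0.1,0.1,0.8,0,0,0, 0,0,0,0.8,0,0,0, 0,0,0,0.8,0,0,0, 0,0,0,0,0,0,0, 0,0,0,0,0,0,0, 0,0,0,0,0,0,0]'; python3 -c "
from h import *
S=read_state();print(S['tool_pos'],S['wrist_force'],S['moment'])"
```

```text
clock: 22.87
tool_pos: [0.5548, -0.0033, 0.1756]
orientation: [-3.11, 0.027, -0.036]
wrist_force: [-0.0, -0.3, -0.7]
finger_gap: 0.0083
grasp_force: 58.6
[ 0.55480837 -0.00325422  0.17563428] [-4.05027170e-04 -2.60067234e-01 -6.86823236e-01] [ 0.06376274 -0.02645597 -0.02358095]
```

```bash
python3 -m inch '[0,0,0,0.8,0,0,0, 0,-0.1,0.1,0.8,0,0,0, 0,0,0,0.8,0,0,0, 0,0,0,0.8,0,0,0, 0,-0.1,0.1,0.8,0,0,0, 0,0,0,0.8,0,0,0, 0,0,0,0.8,0,0,0, 0,0,0,0,0,0,0, 0,0,0,0,0,0,0, 0,0,0,0,0,0,0]'; python3 -c "
from h import *
S=read_state();print(S['tool_pos'],S['wrist_force'],S['moment'])"
```

```text
clock: 23.7
tool_pos: [0.5546, -0.0032, 0.1699]
orientation: [-3.11, 0.027, -0.035]
wrist_force: [-0.5, 0.3, -1.5]
finger_gap: 0.0083
grasp_force: 58.5
[ 0.55464972 -0.00324074  0.16990012] [-0.52803551  0.34945121 -1.48137598] [0.13342519 0.03250187 0.00753043]
```

```bash
python3 -m inch '[0,0,0,1,0,0,0, 0,-0.1,0.1,1,0,0,0, 0,0,0,1,0,0,0, 0,0,0,1,0,0,0, 0,-0.1,0.1,1,0,0,0, 0,0,0,1,0,0,0, 0,0,0,1,0,0,0, 0,0,0,1,0,0,0, 0,0,0,0,0,0,0, 0,0,0,0,0,0,0]'; python3 -c "
from h import *
S=read_state();print(S['tool_pos'],S['wrist_force'],S['moment'],S['clock'])
s=cams.calibration('side');b=cams.get_image('side');P=S['tool_pos']
for z in(.10,.09,.08,.07,.15): print(z,proj(s,[.546,-.0031,z]))
for r in range(208,238): print(r,' '.join('%3d'%x.mean() for x in b[r,274:304]))
"
```

```text
clock: 24.53
tool_pos: [0.5546, -0.0033, 0.1618]
orientation: [-3.11, 0.027, -0.035]
wrist_force: [0.4, 0.4, -1.0]
finger_gap: 0.008
grasp_force: 58.5
[ 0.55460663 -0.00325094  0.16178593] [ 0.38167062  0.44435832 -1.04337803] [ 0.11898557 -0.08007317 -0.08137067] 24.5333
0.1 [287.68091691 219.22567621]
0.09 [287.54335146 222.4955347 ]
0.08 [287.40759623 225.72236536]
0.07 [287.27361571 228.90701194]
0.15 [288.39720831 202.19980571]
208  30  32  31  27  18  15  22  32  79 116  99  63  52  61  77  65  42  40  39  39  40  38  35  24  15  12  13  13  15  15
209  69  38  31  27  16  15  26  38  72  93  65  46  65  90  79  84  93  81  58  38  39  37  35  36  32  13  13  12  12  14
210 111 104  96  63  16  15  29  40  57  76  64  74 106  98  79  86 111 115 104  80  46  38  38  38  37  24  12  13  12  13
211 125 128 123  92  26  19  26  30  46  70  79 117 141 102  76 114 148 128 111 102  78  50  38  37  37  33  16  13  13  12
212 127 127 124  98  29  21  26  24  26  54  80 100 108  85  74  98 126 129 120 100  90  70  45  32  28  25  22  17  13  14
213 128 125 121  95  25  18  26  34  35  63
[... 2356 characters left out ...]
  38  39  68  98  99 100  94  66  39  38  37  36  35  35  42  50  55  61  64  70
233 115 115 114 114 113 106  92  94  94  93  93  96 107 120 120 116 110  99  79  45  36  36  35  32  31  32  33  36  37  43
234 116 118 116 114 113 112 113 114 114 112 115 119 120 120 117 113 111 111 107  92  70  44  35  34  31  31  31  31  31  31
235 119 118 116 113 113 112 113 114 113 114 116 119 120 118 113 111 110 112 116 114 108  96  71  42  32  31  31  30  30  32
236 120 117 114 112 111 114 114 113 112 115 119 120 120 118 113 111 111 115 117 119 121 122 113 103  93  66  32  32  30  31
237 118 114 112 111 112 114 112 111 115 118 120 120 119 116 112 112 114 116 118 120 124 126 123 122 121 112 104 106 100  71
```

The side pixels show the leg going down into the hole: the spindle in front of it is unchanged and there is no force. I continue gently onto the bow.

```bash
python3 -m inch '[0,0,0,1,0,0,0, 0,-0.1,0.1,1,0,0,0, 0,0,0,1,0,0,0, 0,0,0,1,0,0,0, 0,-0.1,0.1,1,0,0,0, 0,0,0,1,0,0,0, 0,0,0,1,0,0,0, 0,0,0,1,0,0,0, 0,0,0,0,0,0,0, 0,0,0,0,0,0,0]'; python3 -c "
from h import *
S=read_state();print(S['tool_pos'],S['wrist_force'],S['moment'])"
```

```text
clock: 25.42
tool_pos: [0.5553, -0.0033, 0.1544]
orientation: [-3.11, 0.027, -0.038]
wrist_force: [2.6, 1.0, 3.1]
finger_gap: 0.0083
grasp_force: 59.0
[ 0.5553228  -0.0032977   0.15444292] [2.59265273 1.0009647  3.09049815] [ 0.22004817 -0.64263367 -0.0493017 ]
```

```bash
python3 -m inch '[0,0,0,0.6,0,0,0, 0,-0.1,0.1,0.6,0,0,0, 0,0,0,0.6,0,0,0, 0,0,0,0.6,0,0,0, 0,0,0,0.6,0,0,0, 0,0,0,0,0,0,0, 0,0,0,0,0,0,0, 0,0,0,0,0,0,0, 0,0,0,0,0,0,0, 0,0,0,0,0,0,0]'; python3 -c "
from h import *
S=read_state();print(S['tool_pos'],S['wrist_force'],S['moment'])"
```

```text
clock: 26.25
tool_pos: [0.5554, -0.0034, 0.1517]
orientation: [-3.11, 0.027, -0.039]
wrist_force: [3.6, 0.6, 5.1]
finger_gap: 0.0081
grasp_force: 59.2
[ 0.55544188 -0.00337264  0.15167932] [3.63327866 0.62550751 5.09120998] [ 0.17781547 -0.91754609  0.0307429 ]
```

```bash
python3 -m inch '[0,0,0,0.6,0,0,0, 0,-0.1,0.1,0.6,0,0,0, 0,0,0,0.6,0,0,0, 0,0,0,0.6,0,0,0, 0,0,0,0.6,0,0,0, 0,0,0,0,0,0,0, 0,0,0,0,0,0,0, 0,0,0,0,0,0,0, 0,0,0,0,0,0,0, 0,0,0,0,0,0,0]'; python3 -c "
from h import *
S=read_state();print(S['tool_pos'],S['wrist_force'],S['moment'])"
```

```text
clock: 27.08
tool_pos: [0.5547, -0.0031, 0.1474]
orientation: [-3.109, 0.027, -0.036]
wrist_force: [6.2, 1.0, 0.2]
finger_gap: 0.0084
grasp_force: 58.5
[ 0.55474007 -0.00311414  0.14741538] [6.19938856 1.0253449  0.24369376] [ 0.11319926 -1.31637151 -0.04780448]
```

```bash
python3 -m inch '[0,0,0,0.6,0,0,0, 0,-0.1,0.1,0.6,0,0,0, 0,0,0,0.6,0,0,0, 0,0,0,0.6,0,0,0, 0,0,0,0.6,0,0,0, 0,0,0,0,0,0,0, 0,0,0,0,0,0,0, 0,0,0,0,0,0,0, 0,0,0,0,0,0,0, 0,0,0,0,0,0,0]'; python3 -c "
from h import *
S=read_state();print(S['tool_pos'],S['wrist_force'],S['moment'])"
```

```text
clock: 27.92
tool_pos: [0.5544, -0.0036, 0.1443]
orientation: [-3.111, 0.027, -0.035]
wrist_force: [5.0, -1.0, 0.4]
finger_gap: 0.0085
grasp_force: 59.2
[ 0.55439085 -0.00362779  0.14425845] [ 5.03257128 -0.98375282  0.35741194] [-0.28008205 -1.263385   -0.07491335]
```

```bash
python3 -m inch '[0,0.3,0,0.7,0,0,0, 0,0.2,0.1,0.7,0,0,0, 0,0,0,0.7,0,0,0, 0,0,0,0.7,0,0,0, 0,0,0,0.7,0,0,0, 0,0,0,0.7,0,0,0, 0,0,0,0,0,0,0, 0,0,0,0,0,0,0, 0,0,0,0,0,0,0, 0,0,0,0,0,0,0]'; python3 -c "
from h import *
S=read_state();print(S['tool_pos'],S['wrist_force'],S['moment'])"
```

```text
clock: 28.75
tool_pos: [0.5544, -0.003, 0.1399]
orientation: [-3.109, 0.027, -0.033]
wrist_force: [4.1, -0.2, -5.4]
finger_gap: 0.0083
grasp_force: 58.6
[ 0.5544     -0.00299631  0.13987712] [ 4.13525595 -0.19574777 -5.43942582] [-0.16751433 -0.84534925 -0.03122553]
```

```bash
python3 -m inch '[0,0,0,0.5,0,0,0, 0,0,0.1,0.5,0,0,0, 0,0,0,0.5,0,0,0, 0,0,0,0.5,0,0,0, 0,0,0,0,0,0,0, 0,0,0,0,0,0,0, 0,0,0,0,0,0,0, 0,0,0,0,0,0,0, 0,0,0,0,0,0,0, 0,0,0,0,0,0,0]'; python3 -c "
from h import *
S=read_state();print(S['tool_pos'],S['wrist_force'],S['moment'])"
```

```text
clock: 29.58
tool_pos: [0.5551, -0.0032, 0.1388]
orientation: [-3.11, 0.027, -0.035]
wrist_force: [0.5, -0.4, -1.3]
finger_gap: 0.0082
grasp_force: 59.0
[ 0.55513945 -0.00317539  0.13879612] [ 0.45844811 -0.39275596 -1.30462343] [ 0.01911872 -0.33046878  0.04215036]
```

```bash
python3 -m inch '[0,0,0,0.5,0,0,0, 0,0,0,0.5,0,0,0, 0,0,0,0,0,0,0, 0,0,0,0,0,0,0, 0,0,0,0,0,0,0, 0,0,0,0,0,0,0, 0,0,0,0,0,0,0, 0,0,0,0,0,0,0, 0,0,0,0,0,0,0, 0,0,0,0,0,0,0]'; python3 -c "
from h import *
S=read_state();print(S['tool_pos'],S['wrist_force'],S['moment'])"
```

```text
clock: 30.42
tool_pos: [0.5551, -0.0031, 0.1377]
orientation: [-3.11, 0.027, -0.035]
wrist_force: [0.6, 0.8, -0.8]
finger_gap: 0.0081
grasp_force: 59.0
[ 0.55511913 -0.00313105  0.13768907] [ 0.5531105   0.82496476 -0.7528135 ] [ 0.0067311  -0.1298065   0.02285562]
```

```bash
python3 -m inch '[0,0,0,0.5,0,0,0, 0,0,0,0.5,0,0,0, 0,0,0,0.5,0,0,0, 0,0,0,0,0,0,0, 0,0,0,0,0,0,0, 0,0,0,0,0,0,0, 0,0,0,0,0,0,0, 0,0,0,0,0,0,0, 0,0,0,0,0,0,0, 0,0,0,0,0,0,0]'; python3 -c "
from h import *
S=read_state();print(S['tool_pos'],S['wrist_force'],S['moment'])"
```

```text
clock: 31.25
tool_pos: [0.5557, -0.0032, 0.1368]
orientation: [-3.11, 0.027, -0.037]
wrist_force: [-0.8, -0.5, 5.5]
finger_gap: 0.0083
grasp_force: 59.8
[ 0.55568847 -0.00319331  0.13677441] [-0.80825443 -0.53662354  5.51290478] [-0.02583984 -0.07089134 -0.02021069]
```

```bash
python3 -m inch '[20,0,0,-0.8,0,0,0, 20,0,0,0,0,0,0, 20,0,0,0,0,0,0, 20,0,0,0,0,0,0, 20,0,0,0,0,0,0, 20,0,0,-3,0,0,0, 20,0,0,-5,0,0,0, 20,0,0,-10,0,0,0, 20,0,0,-20,0,0,0, 20,0,0,-25,0,0,0]'; python3 -m inch '[20,0,0,-25,0,0,0, 20,-10,0,-10,0,0,0, 20,-30,0,0,0,0,0, 20,-30,0,0,0,0,0, 20,0,0,0,0,0,0, 20,0,0,0,0,0,0, 20,0,0,0,0,0,0, 20,0,0,0,0,0,0, 20,0,0,0,0,0,0, 20,0,0,0,0,0,0]'; python3 - <<'E'
from h import *
np.set_printoptions(precision=4,suppress=True,linewidth=200)
w=cams.calibration("wrist");c=cams.get_image("wrist");s=cams.calibration("side");b=cams.get_image("side");S=read_state()
print(S["tool_pos"],S["wrist_force"],S["clock"])
for n,X in(("eye",[.5555,-.0033,.166]),("eyetop",[.5555,-.0033,.178]),("tip",[.546,-.0031,.07]),("hole",[.546,-.0031,.11])): print(n,proj(w,X,1),proj(s,X))
h=cv2.cvtColor(c,cv2.COLOR_BGR2HSV);p=proj(w,[.5555,-.0033,.17],1).astype(int)
for r in range(p[1]-40,p[1]+40,3): print(r,''.join('#' if (x[1]<70 and x[2]>120) else ('o' if x[2]<90 else '.') for x in h[r,p[0]-36:p[0]+40]))
h=cv2.cvtColor(b,cv2.COLOR_BGR2HSV)
for r in range(180,236,2): print(r,''.join('#' if (x[1]<60 and x[2]>95) else ('o' if x[2]<45 else ('+' if x[1]<60 else '.')) for x in h[r,262:314]))
E
```

```text
clock: 32.08
tool_pos: [0.5528, -0.0049, 0.2]
orientation: [-3.109, 0.027, -0.031]
wrist_force: [-0.2, 0.1, -0.2]
finger_gap: 0.017
grasp_force: 0.0
clock: 32.92
tool_pos: [0.4836, -0.0051, 0.2336]
orientation: [-3.11, 0.026, -0.036]
wrist_force: [-0.1, 1.0, -0.3]
finger_gap: 0.0171
grasp_force: 0.0
[ 0.4834 -0.005   0.2334] [1.0362 0.6147 0.2377] 33.0167
eye [280.1844 116.8645] [284.8941 195.3063]
eyetop [279.5931 116.4646] [285.0453 190.9548]
tip [283.3329 128.3095] [287.2736 228.907 ]
hole [282.253  128.8448] [287.8203 215.9119]
76 ............................................................................
79 ............................................................................
82 ............................................................................
85 ............................................................................
88 ......................................................................oo....
91 ................................#########......................ooooooooooooo
94 ...............................###########....................oooooooooooooo
97
[... 2512 characters left out ...]
..ooooooooooo...
212 ................oo..o+++++######+.....ooooooooooo...
214 ................oo....++++#######++.....oooooooooo..
216 .................oo..####++++##++++.....ooooooooo...
218 ..................o+########+++++++......oooooooooo.
220 ....................########++++++.......ooooooo..oo
222 ...................+#+++++++++++....o...oooooo....oo
224 ..................+++++++++..........ooooooo........
226 ...................+++o..++..oooooooooooo...........
228 .........................++.........................
230 ..........................+.........................
232 ....................................................
234 ..................................................oo
```

```bash
python3 - <<'E'
from h import *
np.set_printoptions(precision=4,suppress=True,linewidth=200)
w=cams.calibration("wrist");s=cams.calibration("side");b=cams.get_image("side");c=cams.get_image("wrist");cv2.imwrite("pics/s11.png",b);cv2.imwrite("pics/w11.png",c)
print("tri",tri([ray(w,281,105,1),ray(s,281.2,194.8)]))
for r in (91,92): print("front",onz(w,281,r,.17,1))
# expected with lean a about y through (hole,.1): eye, eye front extreme, leg points
for a in(0,2,4,5,6,8):
    Q=R.from_rotvec([0,np.radians(a),0]);o=np.array([.546,-.0031,.1]);f=lambda v:o+Q.apply(v)
    print(a,"eye side",proj(s,f([.0095,0,.066])),"leg60 side",proj(s,f([0,0,.06])),"tip",proj(s,f([0,0,-.03])),"front wrist",min(proj(w,f([.0095+.012*np.sin(t),0,.066+.012*np.cos(t)]),1)[1] for t in np.linspace(0,3,40)))
for r in list(range(186,210,1))+list(range(224,234)): print(r,' '.join('%3d'%x.mean() for x in b[r,272:294]))
E
```

```text
tri (array([ 0.5644, -0.0037,  0.1641]), [np.float64(0.0005085826653602009), np.float64(0.0005085826653604765)])
front [ 0.5737 -0.0043  0.17  ]
front [ 0.573  -0.0043  0.17  ]
0 eye side [284.8556 195.3515] leg60 side [288.5464 198.6527] tip [287.2736 228.907 ] front wrist 100.01323089134748
2 eye side [283.9409 195.2084] leg60 side [287.7136 198.411 ] tip [287.6655 229.0329] front wrist 96.89991568811008
4 eye side [283.0331 195.0961] leg60 side [286.8821 198.1961] tip [288.0578 229.1471] front wrist 93.84231464884554
5 eye side [282.5821 195.0515] leg60 side [286.4672 198.0988] tip [288.2539 229.1998] front wrist 92.32583497010941
6 eye side [282.1333 195.0146] leg60 side [286.0532 198.0082] tip [288.4499 229.2496] front wrist 90.83071467999254
8 eye side [281.2429 194.9639] leg60 side [285.2279 197.8475] tip [288.8415 229.3401] front wrist 87.8737613035854
186  78  80  81  81  81  80  79  80  81  80  80  80  79  79  80  79  72  63  74  82  81  81
187  58  69  76  77  78  79  80  80  81  81  82  81  80  80  80  80  76  73  81  82  81  82
188  39  47  54  61  67  73  75  76  79  81
[... 2200 characters left out ...]
  63  74  84  59  33  50  71  71  63  44  29  19  13  14
227 119 120 117 111  97  69  73  77  83  86  73  69  66  70  76  74  68  56  48  60  63  43
228 120 118 112 111 106  88  64  79  83  80  68  67  67  64  61  65  68  56  42  54  69  72
229 119 114 111 111 111  97  67  67  64  58  53  48  43  41  39  50  61  49  38  39  48  61
230 115 111 111 112 111 106  85  46  41  37  35  34  29  30  29  35  40  38  40  39  38  39
231 111 111 112 111 111 111  94  49  30  30  30  31  33  35  36  38  38  49  56  39  38  36
232 111 111 111 111 110 110 105  78  36  37  36  36  37  38  65  94  96  97  91  64  37  37
233 110 111 111 111 110 109 110 102  89  90  91  90  90  92 103 116 115 111 106  96  77  43
```

The clip is through and seated: the eye and tip rows match the home height. But it leans about 6° towards +x, close to the 8° limit. I nudge the eye gently back upright with shut fingers.

```bash
python3 -m inch '[0,39,0,0,0,0,0, 0,39,0,0,0,0,0, 0,38,0,0,0,0,0, 0,3,0,0,0,0,0, 0,0,0,21,0,0,0, 0,0,0,22,0,0,0, 0,0,0,22,0,0,0, 0,0,0,22,0,0,0, 0,0,0,0,0,0,0, 0,0,0,0,0,0,0]';  python3 -c "
from h import *
S=read_state();print(S['tool_pos'],S['wrist_force'])"
```

```text
clock: 33.95
tool_pos: [0.6029, -0.0041, 0.1481]
orientation: [-3.109, 0.027, -0.031]
wrist_force: [-0.5, 0.3, 0.6]
finger_gap: 0.0001
grasp_force: 0.0
[ 0.60294151 -0.00412045  0.14810063] [-0.53010283  0.27834632  0.64156924]
```

```bash
python3 -m inch '[0,-4,0,0,0,0,0, 0,-4,0,0,0,0,0, 0,-3,0,0,0,0,0, 0,-2,0,0,0,0,0, 0,-1,0,0,0,0,0, 0,-1,0,0,0,0,0, 0,-1,0,0,0,0,0, 0,-1,0,0,0,0,0, 0,-1,0,0,0,0,0, 0,0,0,0,0,0,0]';  python3 -c "
from h import *
S=read_state();print(S['tool_pos'],S['wrist_force'],S['moment'])"; python3 -m inch '[0,-1,0,0,0,0,0, 0,-1,0,0,0,0,0, 0,-1,0,0,0,0,0, 0,-1,0,0,0,0,0, 0,-1,0,0,0,0,0, 0,-0.5,0,0,0,0,0, 0,0,0,0,0,0,0, 0,0,0,0,0,0,0, 0,0,0,0,0,0,0, 0,0,0,0,0,0,0]'; python3 -c "
from h import *
S=read_state();print(S['tool_pos'],S['wrist_force'],S['moment'])
s=cams.calibration('side');b=cams.get_image('side')
for r in range(198,210): print(r,' '.join('%3d'%x.mean() for x in b[r,272:294]))"
```

```text
clock: 34.78
tool_pos: [0.5858, -0.004, 0.1487]
orientation: [-3.11, 0.027, -0.035]
wrist_force: [0.1, 0.3, -0.2]
finger_gap: -0.0004
grasp_force: 0.0
[ 0.58584104 -0.00401504  0.14873136] [ 0.05308766  0.25309063 -0.2208204 ] [-0.01717872 -0.03119203  0.03286741]
clock: 35.62
tool_pos: [0.5805, -0.0039, 0.1487]
orientation: [-3.11, 0.027, -0.036]
wrist_force: [-0.2, 1.2, 0.1]
finger_gap: -0.0001
grasp_force: 0.1
[ 0.58052208 -0.0039454   0.14867634] [-0.16678827  1.24694357  0.09883417] [-0.0004593   0.00829142 -0.03911638]
198  39  42  45  51  59  61  67  79  79  72  67  68  74  74  59  35  31  31  32  32  25  11
199  37  37  37  39  43  46  61  75  77  78  75  74  72  72  61  37  32  31  32  27  16  12
200  36  37  36  36  37  40  59  78  73  56  54  52  55  69  64  38  30  30  30  25  12  12
201  36  36  36  36  35  36  55  77  66  34  32  30  41  65  64  35  25  24  24  21  12  13
202  34  34  34  36  34  32  53  76  64  32  23  22  32  59  64  33  19  19  18  14  13  13
203  34  34  35  34  34  33  44  67  66  35  18  18  28  56  64  33  15  15  14  13  13  12
204  34  34  34  33  34  33  33  55  74  52  16  15  28  57  67  44  21  19  17  13  13  13
205  32  33  33  33  33  33  28  38  66  64  30  40  55  58  70  49  22  26  30  28  21  15
206  32  32  32  33  33  30  26  27  56  74  57  42  50  59  73  56  23  29  36  35  33  28
207  32  32  32  32  32  29  20  19  50  77  68  45  40  57  75  61  24  26  38  36  36  35
208  39  30  30  32  32  28  18  16  36  67  74  59  39  57  74  64  31  27  35  36  37  36
209 105  96  68  38  30  27  15  16  29  58  77  68  45  57  74  79  69  40  41  40  39  37
```

```bash
python3 -m inch '[0,-1,0,0,0,0,0, 0,-1,0,0,0,0,0, 0,-1,0,0,0,0,0, 0,-1,0,0,0,0,0, 0,-1,0,0,0,0,0, 0,-1,0,0,0,0,0, 0,0,0,0,0,0,0, 0,0,0,0,0,0,0, 0,0,0,0,0,0,0, 0,0,0,0,0,0,0]'; python3 -c "
from h import *
S=read_state();print(S['tool_pos'],S['wrist_force'],S['moment'])
s=cams.calibration('side');b=cams.get_image('side')
for r in range(198,209,2): print(r,' '.join('%3d'%x.mean() for x in b[r,272:294]))"
```

```text
clock: 36.5
tool_pos: [0.5751, -0.004, 0.1493]
orientation: [-3.11, 0.027, -0.038]
wrist_force: [2.0, -0.9, 5.3]
finger_gap: 0.0002
grasp_force: 2.5
[ 0.57511975 -0.00400086  0.14927255] [ 2.01483783 -0.87783421  5.33562738] [-0.01637327 -0.15684453  0.00612798]
198  40  42  45  51  59  59  60  72  75  79  75  67  62  65  75  73  54  32  31  32  30  30
200  36  36  36  36  36  37  38  57  75  66  56  63  64  60  66  69  50  31  30  32  31  28
202  34  34  35  35  33  32  32  54  75  63  32  21  19  22  50  69  44  18  19  20  19  16
204  32  34  33  33  35  32  30  32  57  73  51  15  16  22  50  69  48  20  18  17  12  13
206  31  31  33  32  32  31  26  17  37  66  71  58  47  41  58  67  45  30  40  37  33  28
208  38  31  30  31  31  27  18  14  22  50  74  67  45  42  58  69  48  25  36  39  38  37
```

```bash
python3 -m inch '[0,-0.8,0,0,0,0,0, 0,-0.8,0,0,0,0,0, 0,-0.8,0,0,0,0,0, 0,0,0,0,0,0,0, 0,0,0,0,0,0,0, 0,1,0,0,0,0,0, 0,4,0,0,0,0,0, 0,8,0,0,0,0,0, 0,8,0,0,0,0,0, 0,0,0,0,0,0,0]'; python3 -c "
from h import *
S=read_state();print(S['tool_pos'],S['wrist_force'],S['moment'])
s=cams.calibration('side');b=cams.get_image('side')
for r in list(range(190,209,2))+[225,226,228,229,230]: print(r,' '.join('%3d'%x.mean() for x in b[r,272:294]))"
```

```text
clock: 37.38
tool_pos: [0.5938, -0.0042, 0.1481]
orientation: [-3.11, 0.027, -0.034]
wrist_force: [0.4, 0.5, 0.1]
finger_gap: -0.0
grasp_force: 0.0
[ 0.5937746  -0.00418923  0.14811381] [0.44721499 0.48063188 0.14104864] [ 0.00197994 -0.02732829  0.03309814]
190  58  52  39  36  36  37  45  65  80  74  71  75  80  82  84  84  85  85  83  84  85  85
192  32  32  32  32  34  50  68  73  71  71  79  78  72  65  56  64  72  78  81  82  85  85
194  48  29  30  31  50  72  73  58  31  32  37  59  79  75  59  37  35  38  42  47  54  61
196  70  76  77  72  72  77  76  71  52  33  31  43  68  76  61  37  33  28  21  19  15  14
198  39  42  45  51  59  61  65  78  78  75  67  68  74  75  60  24  16  11  12  11  12  12
200  36  36  36  37  37  42  61  72  63  55  54  52  60  74  60  24  12  12  13  12  13  12
202  35  34  34  35  33  32  54  76  63  31  23  21  37  64  62  29  13  13  12  11  13  14
204  33  34  33  34  34  32  36  59  73  52  17  15  28  57  69  47  21  19  16  15  12  13
206  31  32  32  32  33  32  26  31  61  73  56  36  41  59  70  49  21  29  36  34  34  29
208  38  30  32  31  31  27  19  15  37  66  75  60  39  56  74  63  28  25  33  36  36  36
225 118 121 124 116  92  77  86  77  56  76  95  71  57  57  64  71  61  33  19  22  24  27
226 121 124 125 116  95  73  84  78  66  77  82  55  34  52  75  75  66  45  32  20  13  15
228 125 123 116 115 112  92  68  82  86  83  72  72  70  67  63  66  73  61  45  56  72  76
229 124 118 114 116 116 101  70  70  68  61  55  50  44  42  41  53  63  51  40  41  50  64
230 119 115 115 116 116 111  88  48  44  40  37  34  30  32  30  37  43  40  41  41  39  41
```

```bash
python3 - <<'E'
from h import *
from scipy.optimize import least_squares
np.set_printoptions(precision=3,suppress=True,linewidth=200)
s=cams.calibration("side");c=cv2.imread("pics/w11.png");h=cv2.cvtColor(c,cv2.COLOR_BGR2HSV)
for r in range(84,96):print(r,h[r,277:286,1].astype(int).mean(),end=' | ')
w=dict(cams.calibration("wrist"))
S=np.array([.4834,-.005,.2334])-read_state()["tool_pos"];w["position"]=w["position"]+S  # same attitude as in w11
print(); print("check hole",proj(w,[.546,-.0031,.11],1))
def res(p,fr=90.3):
    a,b,x0,z0=p;Q=R.from_euler('xy',[b,a],degrees=True);f=lambda v:np.array([.546+x0/1e3,-.0031,.1+z0/1e3])+Q.apply(v)
    out=[]
    L=np.array([proj(s,f([0,0,z])) for z in np.linspace(-.03,.064,60)])
    for r,u in((203,285.5),(208,286.1),(228,287.9)): out.append((np.interp(r,L[:,1],L[:,0])-u)/.4)
    out.append((L[0,1]-230)/1.)
    E=np.array([proj(s,f([.0095+.012*np.cos(t),y,.066+.012*np.sin(t)])) for t in np.linspace(0,6.28,80) for y in(-.005,.005)])
    out+=[(E[:,0].min()-275.8)/.6,(E[:,0].max()-286.4)/.6,(E[:,1].min()-189.5)/.8]
    W=np.array([proj(w,f([.0095+.012*np.cos(t),0,.066+.012*np.sin(t)]),1) for t in np.linspace(0,6.28,80)])
    out+=[(W[:,1].min()-fr)/1., (W[W[:,1].argmin(),0]-280.7)/1.]
    return np.array(out+[b/2,x0/1.5])
for fr in(89.5,90.5): 
    o=least_squares(res,[3,0,0,0],args=(fr,));print(o.x,o.cost,o.fun)
E
```

```text
84 189.0 | 85 189.44444444444446 | 86 189.0 | 87 186.44444444444446 | 88 171.44444444444446 | 89 129.88888888888889 | 90 79.11111111111111 | 91 46.77777777777778 | 92 31.333333333333332 | 93 26.333333333333332 | 94 24.77777777777778 | 95 24.444444444444443 | 
check hole [282.377 128.373]
[ 6.484  0.817 -0.263 -0.638] 16.584834452905806 [ 1.242 -0.258 -4.758 -0.391  1.182  2.488 -0.157  0.94   0.285  0.408 -0.175]
[ 6.199  0.686 -0.227 -0.977] 15.932073926533823 [ 1.439 -0.061 -4.561 -0.318  1.314  2.623  0.043  0.366  0.081  0.343 -0.151]
```

```bash
python3 - <<'E'
from h import *
from scipy.optimize import least_squares
np.set_printoptions(precision=3,suppress=True,linewidth=200)
s=cams.calibration("side");w=dict(cams.calibration("wrist"))
w["position"]=w["position"]+np.array([.4834,-.005,.2334])-read_state()["tool_pos"]
def res(p):
    a,b,x0,z0=p;Q=R.from_euler('xy',[b,a],degrees=True);f=lambda v:np.array([.546+x0/1e3,-.0031,.1+z0/1e3])+Q.apply(v)
    L=np.array([proj(s,f([0,0,z])) for z in np.linspace(.064,-.03,60)])
    out=[(np.interp(r,L[:,1],L[:,0])-u)/.4 for r,u in((203,285.5),(208,286.1),(228,287.9))]+[(L[-1,1]-230)]
    t=np.linspace(0,6.28,80);E=np.array([proj(s,f([.0095+.012*np.cos(q),y,.066+.012*np.sin(q)])) for q in t for y in(-.005,.005)])
    out+=[(E[:,0].min()-275.8)/.6,(E[:,0].max()-286.4)/.6,(E[:,1].min()-189.5)/.8]
    W=np.array([proj(w,f([.0095+.012*np.cos(q),0,.066+.012*np.sin(q)]),1) for q in t])
    return np.array(out+[W[:,1].min()-89.6,W[W[:,1].argmin(),0]-280.7,b/2,x0/1.5])
o=least_squares(res,[3,0,0,0]);print(o.x,o.cost,o.fun)
J=np.linalg.inv(o.jac.T@o.jac);print(np.sqrt(np.diag(J)))
E
```

```text
[ 6.739  0.374  1.048 -2.579] 2.0730272565174603 [ 0.644  0.242  0.135  0.014 -0.048  1.223  0.666 -1.016 -0.398  0.187  0.699]
[0.777 0.541 0.662 1.684]
```

```bash
python3 -m inch '[0,0,0,6,0,0,0, 0,0,0,5,0,0,0, 0,-3,0,0,0,0,0, 0,-3,0,0,0,0,0, 0,-2,0,0,0,0,0, 0,-2,0,0,0,0,0, 0,-1,0,0,0,0,0, 0,-1,0,0,0,0,0, 0,-1,0,0,0,0,0, 0,-1,0,0,0,0,0]'; python3 -m inch '[0,-1,0,0,0,0,0, 0,-1,0,0,0,0,0, 0,-1,0,0,0,0,0, 0,0,0,0,0,0,0, 0,0,0,0,0,0,0, 0,0,0,0,0,0,0, 0,0,0,0,0,0,0, 0,0,0,0,0,0,0, 0,0,0,0,0,0,0, 0,0,0,0,0,0,0]';python3 -c "
from h import *
S=read_state();print(S['tool_pos'],S['wrist_force'],S['moment'])
b=cams.get_image('side')
for r in list(range(198,209,2)): print(r,' '.join('%3d'%x.mean() for x in b[r,272:294]))"
```

```text
clock: 38.27
tool_pos: [0.5795, -0.0036, 0.1379]
orientation: [-3.11, 0.027, -0.037]
wrist_force: [-0.4, -1.5, 0.3]
finger_gap: -0.0
grasp_force: 0.2
clock: 39.1
tool_pos: [0.5764, -0.0035, 0.1376]
orientation: [-3.11, 0.027, -0.036]
wrist_force: [0.4, 0.1, -0.1]
finger_gap: -0.0002
grasp_force: 0.2
[ 0.57638885 -0.00350975  0.13758534] [ 0.38227892  0.07501058 -0.11052854] [ 0.0016293  -0.08289849 -0.0313705 ]
198  40  42  46  51  59  59  62  75  73  67  71  80  79  69  59  51  61  76  73  52  17  10
200  36  36  36  37  37  36  38  42  46  61  74  65  60  71  76  75  73  73  62  30  12  12
202  34  34  35  36  34  32  32  34  32  51  76  59  19  19  18  21  48  75  57  15  11  12
204  34  34  33  34  35  33  31  25  20  36  65  65  33  20  23  29  55  68  44  14  12  12
206  32  32  33  32  33  32  25  16  16  22  52  76  66  40  39  49  66  68  49  37  33  29
208  39  31  31  31  31  28  19  15  21  32  52  71  69  48  40  55  71  65  42  38  37  36
```

```bash
python3 -m inch '[0,0.3,0,0,0,0,0, 0,0.3,0,0,0,0,0, 0,0.4,0,0,0,0,0, 0,1,0,0,0,0,0, 0,2,0,0,0,0,0, 0,4,0,0,0,0,0, 0,6,0,0,0,0,0, 0,6,0,0,0,0,0, 0,0,0,0,0,0,0, 0,0,0,0,0,0,0]';python3 -c "
from h import *
b=cams.get_image('side');cv2.imwrite('pics/s12.png',b)
for r in list(range(198,209,2))+[228,229]: print(r,' '.join('%3d'%x.mean() for x in b[r,272:294]))"
```

```text
clock: 39.98
tool_pos: [0.5967, -0.0039, 0.138]
orientation: [-3.11, 0.026, -0.035]
wrist_force: [-0.1, -0.2, -0.5]
finger_gap: -0.0001
grasp_force: 0.0
198  39  42  46  51  59  62  66  77  78  74  70  71  74  73  58  24  11  13  12  12  11  11
200  36  36  37  37  37  38  58  75  66  53  53  48  51  67  63  30  13  12  12  12  12  12
202  35  34  35  35  33  31  53  76  65  35  23  21  27  55  66  38  13  12  13  12  13  12
204  33  33  34  34  35  34  33  56  75  59  25  16  25  55  69  47  20  18  16  15  13  12
206  32  32  33  32  32  31  25  23  54  73  57  35  40  57  74  58  21  29  36  35  33  29
208  37  31  30  31  32  29  19  16  27  59  75  62  39  57  74  63  29  25  34  36  36  37
228 125 122 117 116 111  91  68  83  82  77  72  72  71  67  64  69  72  58  44  57  73  75
229 124 118 116 117 117 102  70  70  66  57  55  51  45  43  42  59  70  50  40  40  50  65
```

The clip swings freely round the axle and settles back to the same natural rest angle, about 6.5°, which is within tolerance. The robot is clear of everything, so I hand in.

```bash
python3 -m inch '[0,5,0,0,0,0,0, 0,5,0,0,0,0,0, 0,0,0,-20,0,0,0, 0,0,0,-20,0,0,0, 0,0,0,-20,0,0,0, 0,0,0,0,0,0,0, 0,0,0,0,0,0,0, 0,0,0,0,0,0,0, 0,0,0,0,0,0,0, 0,0,0,0,0,0,0]'; python3 -c "
from workcell import ticket
print(ticket.job_done())"
```

```text
clock: 40.87
tool_pos: [0.6041, -0.0057, 0.1965]
orientation: [-3.109, 0.027, -0.031]
wrist_force: [0.1, 0.6, -0.2]
finger_gap: -0.0001
grasp_force: 0.0
the job is handed in; nothing more can be done
None
```

I handed the job in at about 41 s with the wheel home and the R-clip through the cross hole, seated with its bow sprung over; it rests leaning about 6.5° (limit 8°), I could not check the bow's spread directly, and hand-in gave no verdict.

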